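Lift a brass weight from its drawer with tongs for inspection

ROBOT

A 6-joint arm with a two-finger parallel gripper is mounted at the origin on the work surface. World frame = base frame: x ahead of the robot, y to its left, z up, the work surface at z = 0. Lengths are in m, angles in rad, forces in N, time in s.
With the tool pointing down it reaches from about 0.25 to 0.725 m from the base axis. Payload 4 kg.
Tool frame: the origin (TCP) lies on the centre line of the jaws, within the pads' length; the fingertips stand 11 mm ahead of it and the grasp point (between the pads) lies 8 mm behind it; z points along the fingers, x is the direction in which the jaws open and shut, and the axes are right-handed (so a half turn about z gives the same grasp; the last joint's range is limited). The gripper opens to 85 mm and grips with 20 to 120 N. Pads are 22 mm wide; open, the fingers measure 114 mm over their backs; the gripper's body (76 mm by 85 mm) begins 54 mm behind the grasp point. The pads swing forward as they close: fully open they stand 13 mm farther back than shut.
Start: joints at [-1.2, 0.241, 0.005, 1.335, 0, 1.571], TCP at [0.181, -0.466, 0.242] pointing down, gripper open.
Joint ranges: [-2.72, 2.72], [-1.05, 1.87], [-1.09, 1.28], [-1.99, 2.15], [-1.42, 1.44], [-3.14, 3.14]. Speed limits (rad/s): [2.79, 2.79, 3.14, 3.14, 3.14, 3.14].

INTERFACE

Orientations are given as a unit quaternion [x, y, z, w].
In Python, from workcell import bot, viewer, order gives the robot as it stands. The module is installed in compiled form; this text tells all that it offers.
- The arm moves only by the tool send_rows, never from a script. Its argument "increments" is a list that holds one entry, the list of rows, each a list of 4 numbers: the shift along the tool's x, y, z in m, then the turn about the tool's z in degrees. A call has exactly 8 rows; each row shifts and turns the pose as measured when the row begins, along the tool's axes as they then stand; what a row does not reach is not made up. A row lasts 1/10 s, in which the tool goes at most 50 mm and 8.59 degrees, less where a joint would pass 70% of its speed; a pose out of reach is approached as far as the arm can. A call is refused whole if a number of a shift passes 0.05 or a number of a turn 8.59, either way. A call with a gripper value outside its range is refused whole. "hand" is the closure, from -1 (fully open) to 1 (shut), so that 0 is half open, set as the call begins (left out, the last holds). The fingers move at their own pace and stop on an object; the grip force is fixed at half the most. Time passes only in rows, so rows that do not move let the fingers close, or fill a call up. It gives the time, the measured TCP pose, the force and the opening at its end, in the units of the state.
- bot.get_obs(): the state, without advancing time (a new reading comes with each control period).
- viewer.camera(name): name is "scene" or "top"; returns a dict with "image" (480x640x3 uint8, red, green, blue), "range_z" (480x640 float32, m along the optical axis (not along the pixel's ray), 0 where there is no reading), "camera_matrix" (3x3 intrinsics, pixels), "eye" and "rotation" of the camera in the world. Camera axes: x right, y down, z forward; pixel columns grow to the right and rows downward; lengths in m; the calibration is good to about 2 mm. A picture is of the moment at which its call begins.
- order.job_done(): hands the job in, once; it reports no verdict.
The state is a dict: "clock": time; "joint_pos": joint angles; "joint_vel": joint speeds; "tau": joint torques, N m; "eef_pos": TCP position; "tool_rot": TCP orientation; "ft_force": force on the tool from outside, world axes, zero at the start; "ft_torque": the same for the moment, N m; "grip_width": finger opening in m.
Only numpy, scipy, OpenCV 4.12 (cv2) and the standard library are available. Lean on these libraries where they do the work, as an engineer would, in place of code of your own. Each camera call takes 0.05 s, during which the arm holds its last target.

TASK

Pull the top drawer of the small grey collection cabinet out to its stop, where its spring holds it open, then pick up the sprung steel tongs by their black grips, close their red tips on the knob of the brass weight in the drawer and lift it, upright, at least a hand's breadth (10 cm) above the drawer front. Touch the brass weight only with the tongs, never with the gripper itself, leave the other two weights in their foam and do not disturb the pieces lying about the table. Finish while holding the weight up there, still, in the closed tongs, with the drawer left fully open.

Things in the scene. Friction and masses are not known exactly. Their poses are not given: they have to be found in the camera images.
- cabinet_front (a point): Middle of the top front edge of a grey bench-top cabinet with two white drawer fronts, fixed to the table, 240 mm deep, 280 wide, 108 tall (this point is 108 mm above the table). -x is the way its front faces (to the robot), z up. The lower drawer and its handle (26 mm above the table) are not used
- drawer_handle (a point): Middle of the top drawer's steel bar handle: level, 100 mm long, 35 mm out from the drawer front with room for a finger behind it, 85 mm above the table. The point moves with the drawer; its -x axis is the way the drawer pulls out, y runs along the bar, z up
- drawer_front (a point): Middle of the upper edge of the top drawer's front, on its outer face, 104 mm above the table; axes as the cabinet's. The front is 268 mm wide, 12 thick. The foam inside and the side walls (120 mm either side of the middle) reach only 68 mm above the table, so tongs can come in level over a side. Foam holes: 36, 74, 112 mm behind this point, 30 mm to its -y side
- drawer (a joint): How far the top drawer is pulled out: 0 shut, 0.155 m at its stop. A spring draws it shut with 3 to 5 N over most of the way; past 125 mm it goes over centre, and the spring then pushes it on to its stop and holds it there with about 3 N
- brass_weight: The yellow brass knob weight, standing in a round foam hole of the top drawer (it rides with the drawer). 40 mm tall: body 24 mm across up to 22 mm, neck 10 mm across up to 29 mm, knob 16 mm across from 29 to 40 mm. Origin at the centre of its underside, z up. About 105 g, the only yellow thing in the drawer (copper and steel medals lie flat beside it); its underside sits 56 mm above the table. Which of the three holes it stands in varies
- brass_weight_knob (a point): Middle of the brass weight's knob, on its axis, 34.5 mm above its underside (90 mm above the table while it stands in the drawer)
- steel_weight: The bright steel knob weight, standing in a round foam hole of the top drawer (it rides with the drawer). 40 mm tall: body 24 mm across up to 22 mm, neck 10 mm across up to 29 mm, knob 16 mm across from 29 to 40 mm. Origin at the centre of its underside, z up; about 95 g; leave it
- iron_weight: The dark iron knob weight, standing in a round foam hole of the top drawer (it rides with the drawer). 40 mm tall: body 24 mm across up to 22 mm, neck 10 mm across up to 29 mm, knob 16 mm across from 29 to 40 mm. Origin at the centre of its underside, z up; about 95 g; leave it
- tongs: Sprung steel tongs, 240 mm long, 22 tall, 110 g, lying flat so that the arms open and close level; black grips, red tips. Origin on the table amid the black grips; x to the tips, y to the left arm, z up. Rivet 90 mm behind the origin, tips 122 mm ahead. The frame belongs to the left arm: the line midway between the arms turns by half the closing angle (use midpoints of tips and of grips)
- tongs_close (a joint): Angle by which the tongs are closed: 0 open, as lying (54 mm between the tips, 44 mm over the black grips); 0.182 rad when the tips grip a 16 mm knob (arms parallel, 28 mm over the grips); 0.235 at most. A spring opens them: pressing them shut takes about 3.5 N at each grip at first, 6.5 N when closed on a knob
- tip_left (a point): Middle of the inner face of the left tip's red pad, 11 mm above the tongs' underside; the pad is 24 mm long, 10 mm tall; the arm tip is 5 mm thick
- tip_right (a point): The same on the right tip
- grip_left (a point): Middle of the outer face of the left black grip (56 mm long, 22 mm tall), 11 mm above the tongs' underside, 90 mm ahead of the rivet
- grip_right (a point): The same on the right grip
- tankard: Loose pewter tankard, 104 mm across at the foot, 120 tall, with a handle; leave it. Origin under its centre
- egg_cup: Loose turned wooden egg cup, 47 mm across, 72 tall; leave it. Origin under its centre
- brush: Loose dusting brush, 190 mm long, lying flat; leave it
- iron_ring: Loose dark iron ring, 72 mm across, 9 mm thick, lying flat; leave it

How it is judged:
On the way, in this order (a step that is already met when the one before it is completed fails the run):
1. the top drawer is pulled out to its stop (value of joint drawer above 0.142 m), for 0.2 s.
2. the tongs are picked up in the gripper (contact force between the fingers and tongs above 1 N and height (world z) of tongs above 0.03 m), for 0.2 s.
3. the tongs grip the brass weight in the open drawer and lift it (value of joint drawer above 0.142 m and contact force between tongs and brass_weight above 1 N and contact force between the fingers and tongs above 3 N and height (world z) of brass_weight above 0.15 m and angle between brass_weight's own z axis and vertical below 0.5 rad), for 0.2 s.
At the end, for the whole second after the job is handed in: Drawer within 13 mm of its stop; the brass weight in the tongs (over 1 N), the tongs in the fingers (over 3 N), the weight's underside over 150 mm above the table (46 mm above the drawer front), upright within 0.5 rad, slower than 50 mm/s, the gripper not touching it (all of step 3 and height (world z) of tongs above 0.12 m and linear speed of brass_weight below 0.05 m/s and contact force between each of the fingers, the arm and brass_weight below 0.3 N); the arm keeps its last pose, push and grip.
It fails at once if the gripper or arm touches the brass weight (not (contact force between each of the fingers, the arm and brass_weight below 0.3 N)).
It fails at once if the steel weight is lifted or knocked over (height (world z) of steel_weight above 0.066 m or height (world z) of steel_weight below 0.045 m or angle between steel_weight's own z axis and vertical above 0.4 rad).
It fails at once if the iron weight is lifted or knocked over (height (world z) of iron_weight above 0.066 m or height (world z) of iron_weight below 0.045 m or angle between iron_weight's own z axis and vertical above 0.4 rad).
It fails at once if another piece on the table is disturbed (moved over 30 mm) (distance of any of tankard, egg_cup, brush, iron_ring from where it was at the start of the episode above 0.03 m).
It also fails if it takes over 67 s, if anything falls off the work surface, if the arm or the gripper's body presses on something with over 40 N, if the wrist force passes 120 N, or if a joint passes its speed limit or range.

## Working session

There is one attempt and no reset: what is moved stays moved. The work goes in short steps, Python scripts to look and compute and a tool call to move; the robot and the scene stay as the last step left them, time stands still between calls to the robot, and variables do not carry over. Pictures are saved under pics/ and viewed, and the job is handed in when it is done.

Besides the shell and the picture viewer there is one more tool, called after "Request:" as name(argument=value, ...), one argument or row to a line, values as JSON. send_rows: Moves the arm, as the interface text tells. Its arguments: {"type":"object","properties":{"increments":{"type":"array","items":{"type":"array","items":{"type":"array","items":{"type":"number"}}}},"hand":{"type":"number"}},"required":["increments"]}

```bash
mkdir -p pics; python3 - <<'E'
from workcell import bot, viewer, order
import cv2
print(bot.get_obs())
for n in("scene","top"):
    c=viewer.camera(n); cv2.imwrite(f"pics/{n}0.png",c["image"][:,:,::-1]); print(n,c["camera_matrix"],c["eye"],c["rotation"])
E
```

```text
{'clock': 0.0, 'joint_pos': array([-1.20001866e+00,  2.41413809e-01,  3.71151248e-03,  1.33518862e+00,
       -3.06821007e-05,  1.57079272e+00]), 'joint_vel': array([ 1.47153762e-03, -4.80509248e-05, -1.18526650e-04,  6.31854365e-04,
       -1.52542384e-03, -1.05176548e-03]), 'tau': array([-1.60402440e-03, -3.72317934e+01,  2.52408117e+01,  1.70697650e-02,
       -7.92537389e-05, -4.91951482e-06]), 'eef_pos': array([ 0.18094042, -0.46545667,  0.24140766]), 'tool_rot': array([ 8.25330920e-01, -5.64648364e-01, -8.73026747e-04, -5.78696219e-04]), 'ft_force': array([ 0.66049279,  0.32792707, -0.59982163]), 'ft_torque': array([-0.00053651,  0.07820917,  0.00159517]), 'grip_width': 0.08526154182664537}
scene [[616.33160259   0.         319.338243  ]
 [  0.         616.33160259 237.43365644]
 [  0.           0.           1.        ]] [1.28993485 0.71429341 0.81104174] [ 0.37017954  0.81129384 -0.41341855 -0.18399598]
top [[463.61815427   0.         319.97394673]
 [  0.         463.61815427 241.2219975 ]
 [  0.           0.           1.        ]] [0.41814721 0.04938235 1.02076579] [ 0.70711629 -0.70273618  0.05593633 -0.05495029]
```

View pics/scene0.png

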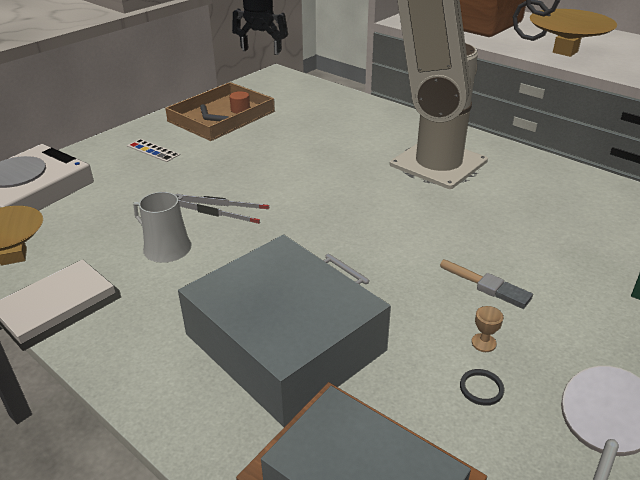

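View pics/top0.png

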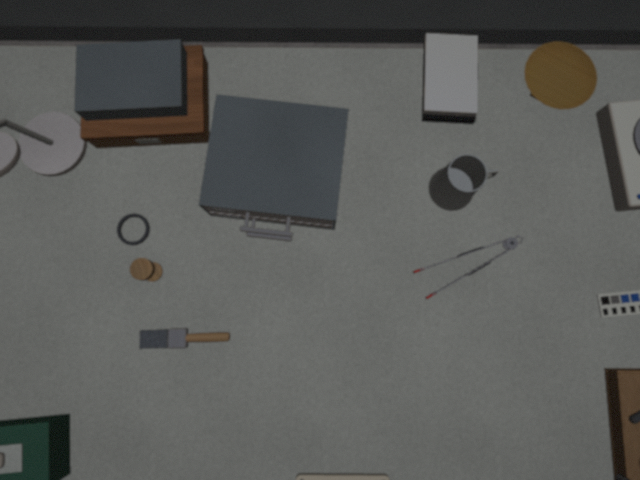

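```bash
cat > h.py <<'E'
from workcell import bot, viewer, order
import cv2, numpy as np
from scipy.spatial.transform import Rotation as R
def cam(n):
    c=viewer.camera(n); c["Rm"]=R.from_quat(c["rotation"]).as_matrix(); return c
def ray(c,u,v):
    d=c["Rm"]@np.linalg.solve(c["camera_matrix"],[u,v,1.]); return c["eye"],d
def plane(c,u,v,z):
    e,d=ray(c,u,v); return e+d*(z-e[2])/d[2]
def dep(c,u,v):
    e,d=ray(c,u,v); return e+d*c["range_z"][int(round(v)),int(round(u))]
def tri(c1,p1,c2,p2):
    e1,d1=ray(c1,*p1);e2,d2=ray(c2,*p2)
    A=np.array([d1,-d2]).T; s=np.linalg.lstsq(A,e2-e1,rcond=None)[0]
    a=e1+s[0]*d1;b=e2+s[1]*d2; return (a+b)/2,np.linalg.norm(a-b)
def save(n,im,roi=None,k=1):
    if roi: x0,y0,x1,y1=roi; im=im[y0:y1,x0:x1]
    cv2.imwrite("pics/"+n,cv2.resize(im[:,:,::-1],None,fx=k,fy=k,interpolation=cv2.INTER_CUBIC))
def reds(c,smin=120):
    hsv=cv2.cvtColor(c["image"],cv2.COLOR_RGB2HSV)
    m=(((hsv[...,0]<6)|(hsv[...,0]>172))&(hsv[...,1]>smin)&(hsv[...,2]>60)).astype(np.uint8)
    n,l,s,ce=cv2.connectedComponentsWithStats(m); return [(tuple(ce[i].round(1)),int(s[i,4])) for i in range(1,n) if s[i,4]>4]
np.set_printoptions(precision=4,suppress=True)
E
python3 - <<'E'
from h import *
t=cam("top");s=cam("scene")
save("t1.png",t["image"],(190,80,350,260),4.4*0.9)
save("t2.png",t["image"],(400,220,540,310),5.5)
save("s2.png",s["image"],(130,170,290,270),5)
save("s3.png",s["image"],(170,220,400,420),3)
print(reds(t),reds(s))
E
```

```text
[((np.float64(429.0), np.float64(296.0)), 5)] [((np.float64(133.5), np.float64(144.1)), 19), ((np.float64(263.4), np.float64(206.2)), 32), ((np.float64(254.3), np.float64(219.9)), 33)]
```

View pics/t1.png

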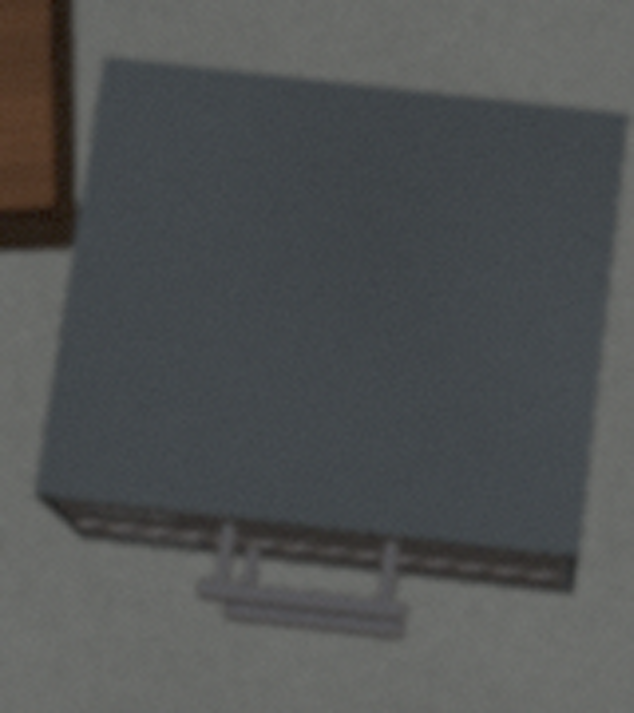

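View pics/t2.png

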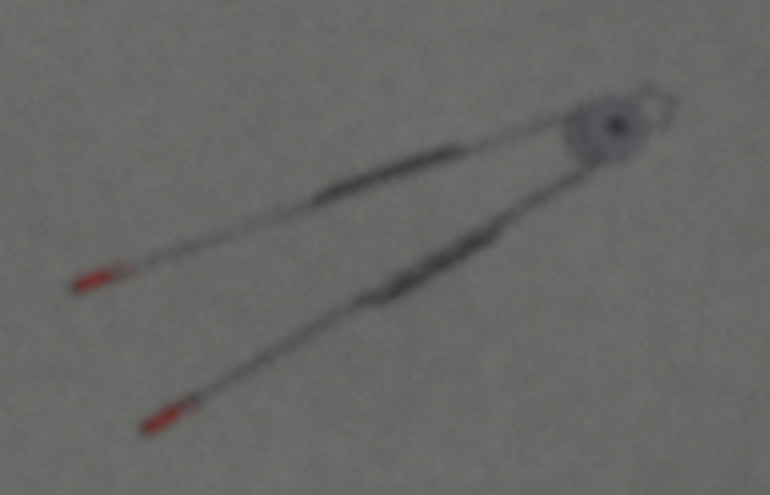

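View pics/s2.png

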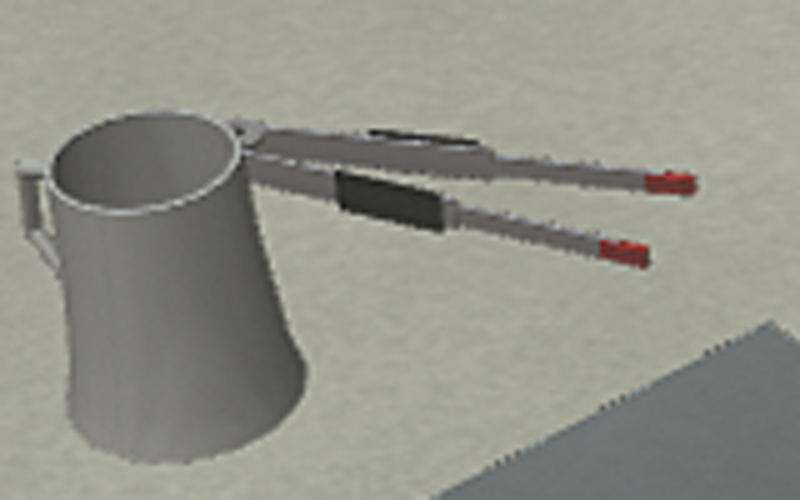

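View pics/s3.png

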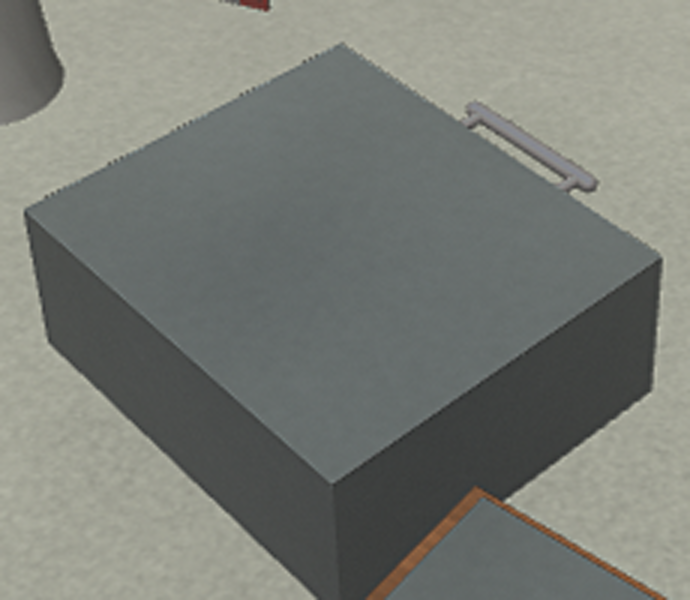

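Top view: cabinet front corners at about (200,205) and (336,220), handle bar around (241–292, 230), tongs tips at (417,271) and (430,296), rivet (512,243). Scene view: handle ends (327,256) and (367,281), red tips (263,206) and (254,220), tankard beside the rivet end.

```bash
python3 - <<'E'
from h import *
t=cam("top");s=cam("scene")
P={}
for n,a,b in [("cfL",(200.3,205),(390.3,306.3)),("cfR",(335.7,220.4),(284,234.3)),("cbL",(217,94.8),(281,381.5)),("cbR",(348.3,109),(178.5,291))]:
    p,g=tri(t,a,s,b);P[n]=p;print(n,p,g,plane(t,*a,.108))
print("axis",P["cfR"]-P["cfL"],np.degrees(np.arctan2(*(P["cfL"]-P["cfR"])[:2])), (P["cfR"]+P["cfL"])/2)
# handle via scene depth and plane
for uv in [(328,256.5),(367,281)]: print("hs",plane(s,*uv,.09),dep(s,*uv))
# top depth cloud near handle
ys,xs=np.mgrid[215:245,235:300]
pts=np.array([dep(t,x,y) for x,y in zip(xs.ravel(),ys.ravel())])
# bar: z 70..100 and in front of front edge
fm=(P["cfR"]+P["cfL"])/2; yv=(P["cfL"]-P["cfR"]);yv[2]=0;yv/=np.linalg.norm(yv); xv=np.cross(yv,[0,0,1])
q=(pts-fm); loc=np.c_[q@xv,q@yv,pts[:,2]]
k=(loc[:,0]<-.02)&(loc[:,2]>.06)&(loc[:,2]<.11)
print(k.sum(),loc[k].min(0),loc[k].max(0),np.median(loc[k],0),xv,yv)
print("tongs")
f=5.5
def T(x,y):return (400+x/f,220+y/f)
def S(x,y):return (130+x/5,170+y/5)
for n,a,b in [("tipR?",T(95,281),S(670,183)),("tipL?",T(165,417),S(624,252))]:pass
for n,a in [("tipA",(95,281)),("tipB",(165,417)),("gripA",(388,173)),("gripB",(435,264)),("rivet",(617,125))]:
    print(n,plane(t,*T(*a),.02),dep(t,*T(*a)))
for n,b in [("tip near cab(A)",(624,247)),("tip B",(670,177)),("gripA",(392,185)),("gripB",(425,133)) ]: print(n,plane(s,*S(*b),.02),dep(s,*S(*b)))
# tri: tips
print(tri(t,T(95,281),s,S(624,252)),tri(t,T(165,417),s,S(670,184)))
E
```

```text
cfL [0.6357 0.2926 0.1029] 0.0021355990769123287 [0.6351 0.2904 0.108 ]
cfR [0.6055 0.0172 0.1064] 7.892990706935309e-06 [0.6051 0.0172 0.108 ]
cbL [0.8737 0.2676 0.1043] 0.0009422977673015405 [0.8722 0.2664 0.108 ]
cbR [ 0.8442 -0.0089  0.1036] 0.00071636916023136 [ 0.8425 -0.0089  0.108 ]
axis [-0.0302 -0.2755  0.0036] 6.255986502068161 [0.6206 0.1549 0.1046]
hs [0.5871 0.1144 0.09  ] [0.5869 0.1142 0.0898]
hs [0.5959 0.2145 0.09  ] [0.5935 0.2128 0.0875]
322 [-0.041  -0.0531  0.0819] [-0.0204  0.0561  0.095 ] [-0.0354  0.001   0.0897] [ 0.994 -0.109  0.   ] [0.109 0.994 0.   ]
tongs
tipA [ 0.5124 -0.1625  0.02  ] [ 0.5128 -0.1633  0.0161]
tipB [ 0.4594 -0.1884  0.02  ] [ 0.4596 -0.1894  0.0159]
gripA [ 0.5561 -0.2798  0.02  ] [ 0.5558 -0.2793  0.0216]
gripB [ 0.52   -0.2967  0.02  ] [ 0.5197 -0.2958  0.0225]
rivet [ 0.5759 -0.3717  0.02  ] [ 0.5754 -0.3705  0.023 ]
tip near cab(A) [ 0.523  -0.1586  0.02  ] [ 0.5178 -0.1645  0.0146]
tip B [ 0.4686 -0.184   0.02  ] [ 0.466  -0.1868  0.0175]
gripA [ 0.5579 -0.2781  0.02  ] [ 0.5612 -0.2736  0.0236]
gripB [ 0.5178 -0.3008  0.02  ] [ 0.5203 -0.2976  0.0225]
(array([ 0.5145, -0.1661,  0.0091]), np.float64(0.0032837902076330323)) (array([ 0.4605, -0.1919,  0.0085]), np.float64(0.0018598378770217608))
```

```bash
cat >> h.py <<'E'
def state():
    o=bot.get_obs(); Rm=R.from_quat(o["tool_rot"]).as_matrix()
    yaw=np.degrees(np.arctan2(Rm[1,0],Rm[0,0])); 
    print("t %.2f"%o["clock"],"p",o["eef_pos"],"yaw %.2f"%yaw,"z",Rm[:,2],"F",o["ft_force"],"T",o["ft_torque"],"w %.4f"%o["grip_width"],"j",o["joint_pos"])
    return o["eef_pos"],yaw
def plan(tgt,tyaw,n=8,p=None,yaw=None):
    if p is None: p,yaw=state()
    d=(np.array(tgt)-p)/n; dy=((tyaw-yaw+180)%360-180)/n
    print("dist/row %.4f dyaw/row %.2f"%(np.linalg.norm(d),dy))
    for i in range(n):
        a=np.radians(yaw+dy*i); x=np.array([np.cos(a),np.sin(a),0]); y=np.array([np.sin(a),-np.cos(a),0])
        print([round(d@x,3),round(d@y,3),round(-d[2],3),round(-dy,2)],end=",")
    print()
E
python3 -c "
from h import *
plan([.585,.158,.2],-6.25,16)"
```

```text
t 0.30 p [ 0.1811 -0.4658  0.242 ] yaw -68.75 z [-0.0003  0.0007 -1.    ] F [-0.1388  0.197  -0.0366] T [ 0.0021  0.0369 -0.0452] w 0.0856 j [-1.2     0.2409  0.0045  1.3352 -0.      1.5708]
dist/row 0.0465 dyaw/row 3.91
[np.float64(-0.027), np.float64(-0.038), np.float64(0.003), np.float64(-3.91)],[np.float64(-0.025), np.float64(-0.039), np.float64(0.003), np.float64(-3.91)],[np.float64(-0.022), np.float64(-0.041), np.float64(0.003), np.float64(-3.91)],[np.float64(-0.019), np.float64(-0.042), np.float64(0.003), np.float64(-3.91)],[np.float64(-0.016), np.float64(-0.044), np.float64(0.003), np.float64(-3.91)],[np.float64(-0.013), np.float64(-0.045), np.float64(0.003), np.float64(-3.91)],[np.float64(-0.01), np.float64(-0.045), np.float64(0.003), np.float64(-3.91)],[np.float64(-0.007), np.float64(-0.046), np.float64(0.003), np.float64(-3.91)],[np.float64(-0.004), np.float64(-0.046), np.float64(0.003), np.float64(-3.91)],[np.float64(-0.001), np.float64(-0.046), np.float64(0.003), np.float64(-3.91)],[np.float64(0.003), np.float64(-0.046), np.float64(0.003), np.float64(-3.91)],[np.float64(0.006), np.float64(-0.046), np.float64(0.003), np.float64(-3.91)],[np.float64(0.009), np.float64(-0.046), np.float64(0.003), np.float64(-3.91)],[np.float64(0.012), np.float64(-0.045), np.float64(0.003), np.float64(-3.91)],[np.float64(0.015), np.float64(-0.044), np.float64(0.003), np.float64(-3.91)],[np.float64(0.018), np.float64(-0.043), np.float64(0.003), np.float64(-3.91)],
```

Request:
send_rows(
  increments=[
    [[-0.027,-0.038,0.003,-3.9],[-0.025,-0.039,0.003,-3.9],[-0.022,-0.041,0.003,-3.9],[-0.019,-0.042,0.003,-3.9],[-0.016,-0.044,0.003,-3.9],[-0.013,-0.045,0.003,-3.9],[-0.01,-0.045,0.003,-3.9],[-0.007,-0.046,0.003,-3.9]],
  ],
  hand=0.3,
)

```text
clock: 1.1
eef_pos: [0.386, -0.1479, 0.2169]
tool_rot: [0.948, -0.319, 0.002, 0.001]
ft_force: [-0.1, -0.6, -0.4]
grip_width: 0.0299
```

Request:
send_rows(
  increments=[
    [[-0.004,-0.046,0.003,-3.9],[-0.001,-0.046,0.003,-3.9],[0.003,-0.046,0.003,-3.9],[0.006,-0.046,0.003,-3.9],[0.009,-0.046,0.003,-3.9],[0.012,-0.045,0.003,-3.9],[0.015,-0.044,0.003,-3.9],[0.018,-0.043,0.003,-3.9]],
  ],
)

```text
clock: 1.9
eef_pos: [0.5886, 0.1824, 0.1923]
tool_rot: [0.999, -0.039, 0.004, 0.003]
ft_force: [1.0, -0.4, 0.5]
grip_width: 0.0297
```

```bash
sed -i 's/round(d@x,3),round(d@y,3),round(-d\[2\],3),round(-dy,2)/*map(float,np.round([d@x,d@y,-d[2]],3)),float(round(-dy,1))/' h.py; python3 -c "
from h import *
plan([.585,.158,.14],-6.25,8)
c=cam('top');save('t3.png',c['image']);c=cam('scene');save('s4.png',c['image'])"
```

```text
t 1.90 p [0.5886 0.1824 0.1923] yaw -4.49 z [ 0.008  -0.0059 -1.    ] F [ 1.0262 -0.4183  0.4688] T [-0.0216 -0.0527 -0.021 ] w 0.0297 j [ 0.3042  0.4914  0.2404  1.314  -0.008   1.9534]
dist/row 0.0072 dyaw/row -0.22
[-0.0, 0.003, 0.007, 0.2],[-0.0, 0.003, 0.007, 0.2],[-0.0, 0.003, 0.007, 0.2],[-0.0, 0.003, 0.007, 0.2],[-0.0, 0.003, 0.007, 0.2],[-0.0, 0.003, 0.007, 0.2],[-0.0, 0.003, 0.007, 0.2],[-0.0, 0.003, 0.007, 0.2],
```

View pics/s4.png

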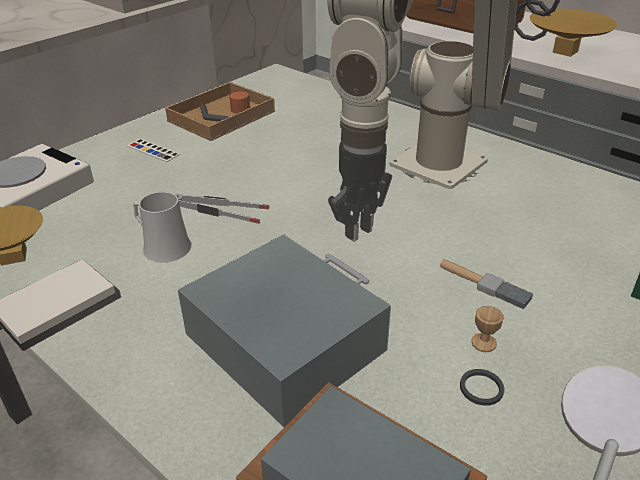

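The gripper (350,220) hovers above the handle (347,268) with fingers partly open; nothing has been disturbed.

Request:
send_rows(
  increments=[
    [[0.0,0.004,0.007,0.2],[0.0,0.004,0.007,0.2],[0.0,0.004,0.007,0.2],[0.0,0.003,0.007,0.2],[0.0,0.003,0.007,0.2],[0.0,0.003,0.007,0.2],[0.0,0.003,0.005,0.2],[0.0,0,0.003,0.2]],
  ],
)

```text
clock: 2.8
eef_pos: [0.5853, 0.1546, 0.1359]
tool_rot: [0.998, -0.056, 0.003, 0.003]
ft_force: [0.1, 0.2, -0.5]
grip_width: 0.0297
```

```bash
python3 -c "
from h import *
plan([.585,.158,.081],-6.25,8)
c=cam('scene');save('s5.png',c['image'],(270,170,430,330),3.7)"
```

```text
t 2.80 p [0.5853 0.1546 0.1359] yaw -6.38 z [ 0.0047 -0.0062 -1.    ] F [ 0.0752  0.2244 -0.4514] T [-0.0136  0.0064 -0.0089] w 0.0297 j [ 0.2617  0.5069  0.1148  1.1758 -0.0072  1.9438]
dist/row 0.0069 dyaw/row 0.02
[-0.0, -0.0, 0.007, -0.0],[-0.0, -0.0, 0.007, -0.0],[-0.0, -0.0, 0.007, -0.0],[-0.0, -0.0, 0.007, -0.0],[-0.0, -0.0, 0.007, -0.0],[-0.0, -0.0, 0.007, -0.0],[-0.0, -0.0, 0.007, -0.0],[-0.0, -0.0, 0.007, -0.0],
```

View pics/s5.png

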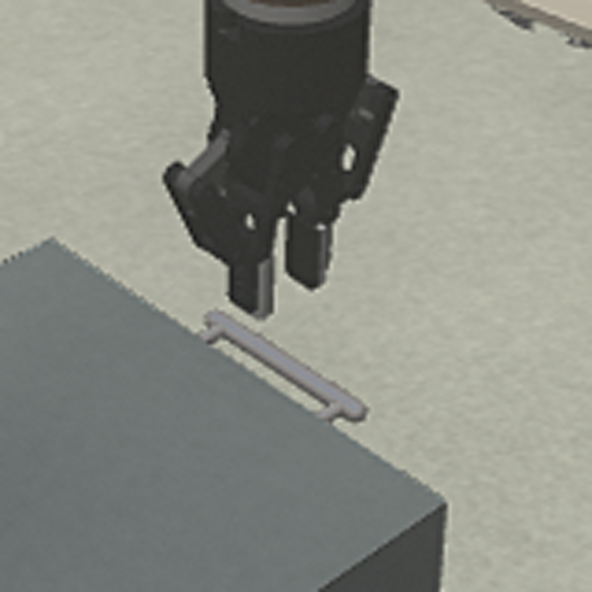

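```bash
python3 -c "
from h import *
p,y=state()
c=cam('scene')
a=np.radians(y);X=np.array([np.cos(a),np.sin(a),0])
Y=np.array([np.sin(a),-np.cos(a),0])
for v in range(160,262,4):
  row=[]
  for u in range(306,386,6):
    q=dep(c,u,v); d=q-p
    if np.linalg.norm(d[:2])<.11: row.append('%d:(%d,%d,%d)'%(u,*(1000*np.array([d@X,d@Y,q[2]]))))
  print(v,*row)
"
```

```text
t 2.85 p [0.5851 0.1547 0.1355] yaw -6.38 z [ 0.004  -0.0063 -1.    ] F [ 0.1027  0.2889 -0.3721] T [ 0.0011 -0.0015 -0.0246] w 0.0299 j [ 0.2619  0.5075  0.1146  1.1757 -0.0071  1.944 ]
160 330:(33,6,321) 336:(34,-8,328) 342:(30,-18,330) 348:(24,-26,331) 354:(18,-32,331) 360:(7,-36,329) 366:(-6,-35,323)
164 330:(35,4,315) 336:(35,-9,321) 342:(29,-17,322) 348:(24,-25,324) 354:(17,-32,324) 360:(5,-34,320) 366:(-9,-33,314)
168 330:(29,10,303) 336:(33,-7,312) 342:(29,-17,315) 348:(23,-25,316) 354:(17,-32,316) 360:(5,-34,313) 366:(-15,-28,302)
172 330:(31,8,298) 336:(32,-6,304) 342:(29,-17,307) 348:(24,-25,309) 354:(13,-29,307) 360:(6,-35,306) 366:(-9,-34,299)
176 330:(36,3,294) 336:(34,-9,299) 342:(27,-16,299) 348:(22,-24,300) 354:(14,-30,300) 360:(6,-35,299) 366:(-5,-38,295)
180 330:(37,2,287) 336:(36,-10,292) 342:(33,-21,296) 348:(24,-26,295) 354:(16,-33,294) 360:(8,-38,293) 366:(-5,-38,287)
184 330:(36,2,279) 336:(35,-10,284) 342:(32,-21,288) 348:(28,-30,290) 354:(18,-34,288) 360:(7,-37,285) 366:(-6,-37,279)
188 330:(35,3,271) 336:(35,-10,277) 342:(31,-20,280) 348:(26,-28,281) 354:(1
[... 1350 characters left out ...]
3,205) 336:(17,6,179) 342:(26,-17,195) 348:(-14,9,161) 354:(-15,-5,169) 360:(-22,-13,169)
232 324:(55,-2,193) 330:(50,-11,195) 336:(24,0,177) 342:(21,-12,182) 348:(-11,6,155) 354:(-15,-5,160)
236 324:(49,4,178) 330:(51,-13,188) 336:(33,-9,177) 342:(21,-12,173) 348:(-13,7,145) 354:(-13,-7,153)
240 330:(46,-8,175) 336:(31,-7,167) 342:(20,-11,163) 348:(-16,10,133) 354:(-12,-9,146)
244 336:(29,-5,156) 342:(18,-9,153) 348:(-12,6,128) 354:(-14,-6,134)
248 336:(29,-5,147) 342:(21,-12,147) 354:(-14,-7,126)
252 306:(42,61,107) 336:(28,-4,137) 342:(17,-8,133)
256 306:(52,50,109) 312:(42,44,107) 330:(3,37,91)
260 306:(58,43,107) 312:(50,35,108) 318:(42,28,107) 324:(17,39,87) 330:(6,34,84) 336:(5,19,92)
```

Request:
send_rows(
  increments=[
    [[-0.002,0,0.006,0],[0.0,0,0.007,0],[0.0,0,0.007,0],[0.0,0,0.007,0],[0.0,0,0.007,0],[0.0,0,0.007,0],[0.0,0,0.008,0],[0.0,0,0.008,0]],
  ],
)

```text
clock: 3.7
eef_pos: [0.5847, 0.1565, 0.0756]
tool_rot: [0.999, -0.054, 0.004, 0.002]
ft_force: [-5.1, -0.9, 32.8]
grip_width: 0.0299
```

```bash
python3 -c "
from h import *
state()
c=cam('scene');save('s6.png',c['image'],(270,170,430,330),3.7)"
```

```text
t 3.70 p [0.5847 0.1565 0.0756] yaw -6.23 z [ 0.0077 -0.0051 -1.    ] F [-5.1291 -0.8608 32.8401] T [-0.273  -0.9776 -0.069 ] w 0.0299 j [ 0.2648  0.5567  0.0293  1.0373 -0.0069  1.9444]
```

View pics/s6.png

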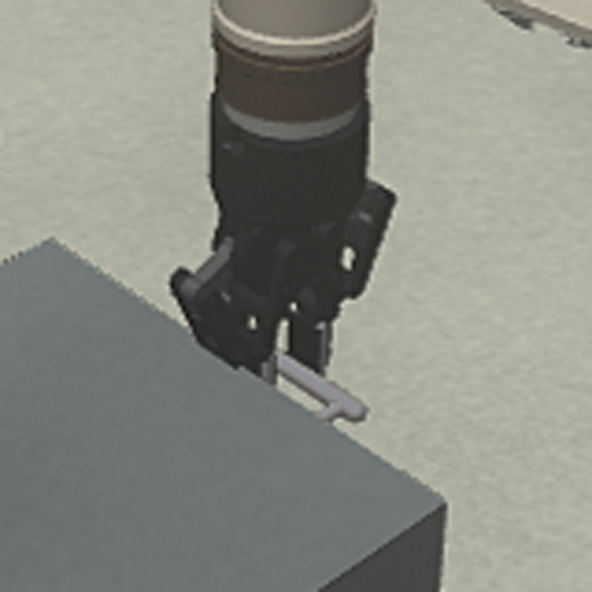

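A 33 N upward force: the knuckle rests on the cabinet's top edge. I am backing up a few mm.

Request:
send_rows(
  increments=[
    [[0,0,-0.003,0],[0.0,0,-0.003,0],[-0.001,0,0,0],[-0.001,0,0,0],[0.0,0,0,0],[0.0,0,0,0],[0.0,0,0.0,0],[0.0,0,0.0,0]],
  ],
)

```text
clock: 4.55
eef_pos: [0.5825, 0.1566, 0.0809]
tool_rot: [0.999, -0.054, 0.004, 0.002]
ft_force: [0.1, -0.4, 0.0]
grip_width: 0.0298
```

```bash
python3 -c "
from h import *
state()"
```

```text
t 4.55 p [0.5825 0.1566 0.0809] yaw -6.24 z [ 0.0076 -0.0054 -1.    ] F [ 0.0576 -0.3953  0.0332] T [-0.0178  0.0114  0.0212] w 0.0298 j [ 0.2661  0.5477  0.0291  1.0463 -0.0072  1.9459]
```

Request:
send_rows(
  increments=[
    [[-0.006,0,0,0],[-0.006,0,0,0],[-0.006,0,0,0],[-0.006,0,0,0],[-0.006,0,0,0],[-0.006,0,0,0],[-0.006,0,0,0],[-0.006,0,0,0]],
  ],
)

```text
clock: 5.35
eef_pos: [0.5396, 0.1613, 0.0807]
tool_rot: [0.998, -0.056, 0.013, 0.003]
ft_force: [5.1, -1.5, -4.0]
grip_width: 0.03
```

```bash
python3 -c "
from h import *
state()
c=cam('scene');save('s7.png',c['image'],(230,170,430,330),3.7)"
```

```text
t 5.35 p [0.5396 0.1613 0.0807] yaw -6.40 z [ 0.0255 -0.0069 -0.9997] F [ 5.1062 -1.494  -3.9664] T [-0.0726 -0.9622  0.0791] w 0.0300 j [ 0.2978  0.4668 -0.1101  0.9715 -0.0141  1.9802]
```

View pics/s7.png

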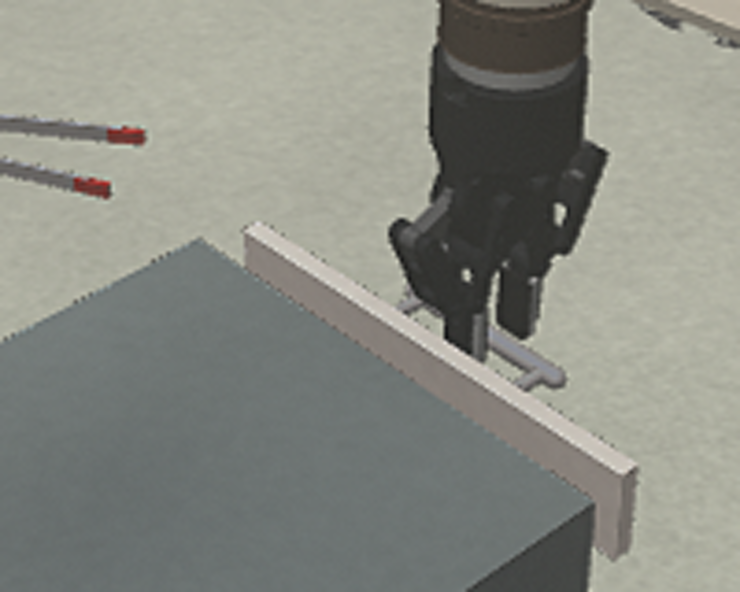

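Request:
send_rows(
  increments=[
    [[-0.016,0,0,0],[-0.02,0,0,0],[-0.02,0,0,0],[-0.02,0,0,0],[-0.02,0,0,0],[-0.012,0,0,0],[-0.006,0,0,0],[0,0,0,0]],
  ],
)

```text
clock: 6.2
eef_pos: [0.426, 0.1734, 0.0799]
tool_rot: [0.998, -0.057, 0.02, 0.003]
ft_force: [0.6, 0.8, 1.3]
grip_width: 0.0298
```

```bash
python3 -c "
from h import *
state()
c=cam('scene');save('s8.png',c['image'],(230,170,430,330),3.7)"
```

```text
t 6.20 p [0.426  0.1734 0.0799] yaw -6.50 z [ 0.0399 -0.0085 -0.9992] F [0.6318 0.807  1.3165] T [-0.0106  0.0272  0.0032] w 0.0298 j [ 0.4015  0.2836 -0.3994  0.8543 -0.0235  2.0855]
```

View pics/s8.png

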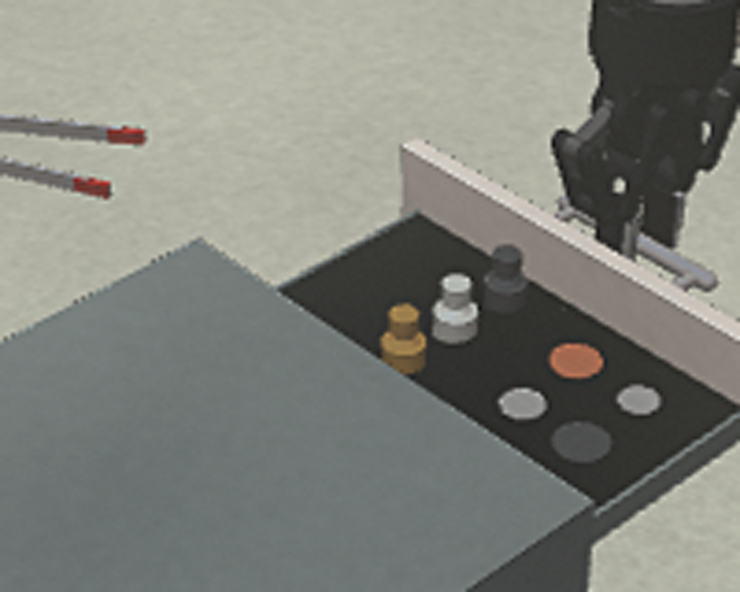

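The drawer looks fully out: brass weight at crop (403,340) in the rear hole, then steel, then iron. Raising clear of the bar and checking.

Request:
send_rows(
  increments=[
    [[0,0,-0.005,0],[0,0,-0.01,0],[0,0,-0.02,0],[0,0,-0.02,0],[0,0,-0.02,0],[0,0,-0.025,0],[0,0,-0.025,0],[0,0,-0.02,0]],
  ],
)

```text
clock: 7.05
eef_pos: [0.423, 0.174, 0.2323]
tool_rot: [0.998, -0.059, 0.019, 0.004]
ft_force: [0.1, -0.6, 0.0]
grip_width: 0.0298
```

Request:
send_rows(
  increments=[
    [[-0.01,0.03,-0.01,0],[-0.01,0.04,-0.01,0],[-0.01,0.04,0,0],[-0.01,0.04,0,0],[0,0.04,0,0],[0,0.04,0,0],[0,0.04,0,0],[0,0.02,0,0]],
  ],
)

```text
clock: 7.85
eef_pos: [0.354, -0.1165, 0.2647]
tool_rot: [0.998, -0.055, 0.032, 0.002]
ft_force: [-0.3, 0.3, -0.0]
grip_width: 0.0299
```

```bash
python3 -c "
from h import *
state()
c=cam('scene');save('s9.png',c['image'],(130,150,430,330),2.6)
c=cam('top');save('t9.png',c['image'],(190,80,540,330),2.2)"
```

```text
t 7.85 p [ 0.354  -0.1165  0.2647] yaw -6.37 z [ 0.0627 -0.0074 -0.998 ] F [-0.3464  0.3408 -0.013 ] T [ 0.0235  0.0289 -0.0078] w 0.0299 j [-0.3282 -0.0728 -0.2857  1.2962  0.0132  1.3542]
```

View pics/s9.png

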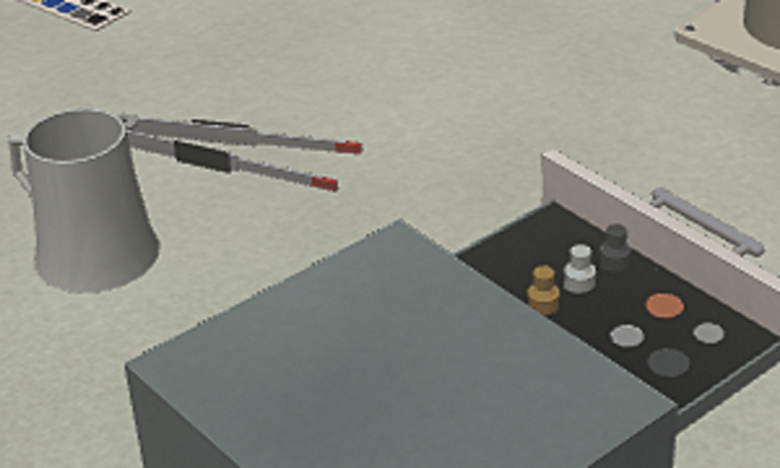

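View pics/t9.png

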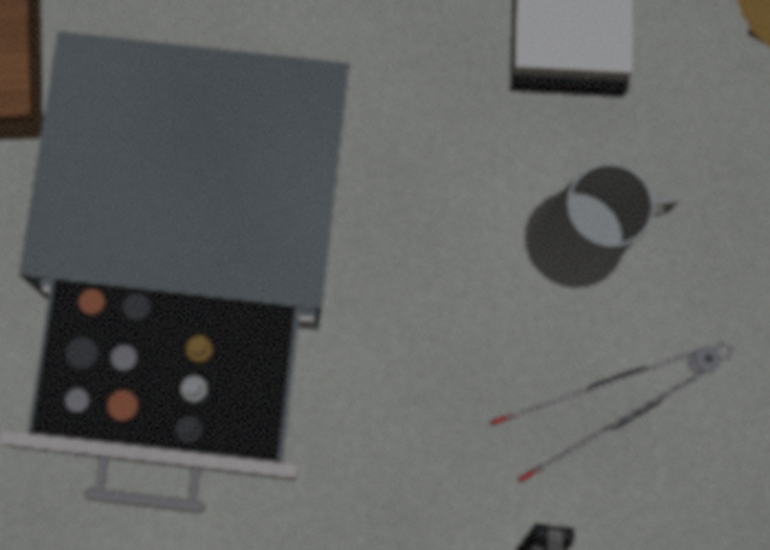

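```bash
cat >> h.py <<'E'
def plan(tgt,tyaw,n=8):
    p,yaw=state(); Rm=R.from_quat(bot.get_obs()["tool_rot"]).as_matrix()
    d=(np.array(tgt)-p)/n; dy=((tyaw-yaw+180)%360-180)/n
    print("dist/row %.4f"%np.linalg.norm(d))
    for i in range(n):
        M=Rm@R.from_euler('z',-dy*i,degrees=True).as_matrix()
        print([*map(float,np.round(M.T@d,3)),float(round(-dy,1))],end=",")
    print()
E
python3 - <<'E'
from h import *
t=cam("top");s=cam("scene")
# brass mask
def mask(c,lo,hi,roi):
    hsv=cv2.cvtColor(c["image"],cv2.COLOR_RGB2HSV); m=cv2.inRange(hsv,lo,hi)
    z=np.zeros_like(m);x0,y0,x1,y1=roi; z[y0:y1,x0:x1]=m[y0:y1,x0:x1]
    return z
mt=mask(t,(14,80,50),(32,255,255),(250,220,310,270));ms=mask(s,(10,80,50),(32,255,255),(300,230,370,290))
for c,m,n in((t,mt,"top"),(s,ms,"scene")):
    ys,xs=np.nonzero(m); P=np.array([dep(c,x,y) for x,y in zip(xs,ys)])
    print(n,len(xs),xs.min(),xs.max(),ys.min(),ys.max(),xs.mean(),ys.mean(),"zmax",P[:,2].max())
    k=P[:,2]>.092 if n=="top" else P[:,2]>.088
    print(" knob px",xs[k].mean(),ys[k].mean(),k.sum(),"3d",P[k].mean(0), "body",P[~k].mean(0))
    # knob top pixel centroid
    if n=="top": a=(xs[k].mean(),ys[k].mean())
    else: b=(xs[k].mean(),ys[k].mean())
print("knob top (96mm) plane:",plane(t,*a,.096),"scene",plane(s,*b,.092),tri(t,a,s,b))
# drawer front top edge corners in top
for uv in [(190+3/2.2,80+434/2.2),(190+297/2.2,80+466/2.2),(190+3/2.2,80+443/2.2),(190+296/2.2,80+476/2.2)]: print("front",plane(t,*uv,.104),dep(t,*uv))
# tankard cloud
ys,xs=np.mgrid[150:215,420:500]; P=np.array([dep(t,x,y) for x,y in zip(xs.ravel(),ys.ravel())]);P=P[(P[:,2]>.01)&(P[:,2]<.2)]
print("tankard",P.min(0),P.max(0))
print(reds(t,70),reds(s))
save('t10.png',t["image"],(400,220,540,310),5.5)
save('s10.png',s["image"],(150,180,290,230),5.5)
E
```

```text
top 133 274 286 232 244 279.98496240601503 238.14285714285714 zmax 0.0992478467757959
 knob px 278.9148936170213 236.91489361702128 47 3d [0.5728 0.1316 0.096 ] body [0.5725 0.13   0.0742]
scene 176 333 344 252 270 338.72727272727275 261.42045454545456 zmax 0.8110417414258893
 knob px 338.6825396825397 256.36507936507934 63 3d [0.6003 0.1512 0.1175] body [0.5789 0.1343 0.0766]
knob top (96mm) plane: [0.5728 0.1316 0.096 ] scene [0.5755 0.1312 0.092 ] (array([0.5742, 0.1313, 0.0912]), np.float64(0.001906794256026768))
front [0.4895 0.3023 0.104 ] [0.4895 0.3022 0.1043]
front [0.4625 0.038  0.104 ] [0.4675 0.0368 0.0001]
front [0.4814 0.3019 0.104 ] [0.4813 0.3014 0.1058]
front [0.4536 0.0389 0.104 ] [0.4576 0.0377 0.0015]
tankard [ 0.6527 -0.3217  0.01  ] [ 0.7472 -0.1963  0.1246]
[((np.float64(416.5), np.float64(270.6)), 15), ((np.float64(429.1), np.float64(295.9)), 18)] [((np.float64(133.6), np.float64(144.2)), 18), ((np.float64(263.5), np.float64(206.2)), 33), ((np.float64(254.3), np.float64(219.9)), 33)]
```

View pics/s10.png

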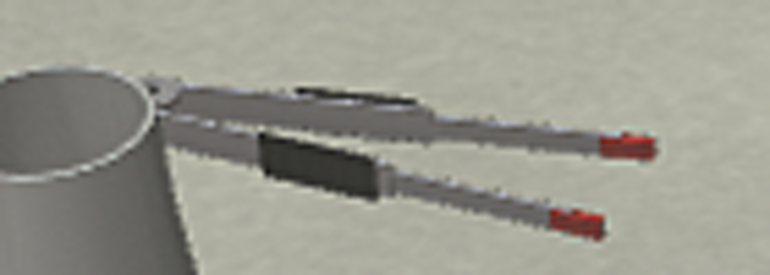

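```bash
python3 -c "
from h import *
plan([.538,-.2885,.16],24.7,8)"
```

```text
t 8.05 p [ 0.3544 -0.114   0.2641] yaw -6.28 z [ 0.0616 -0.0057 -0.9981] F [0.7878 0.1984 0.9352] T [-0.0099  0.1021  0.0084] w 0.0298 j [-0.3224 -0.0723 -0.2868  1.296   0.0141  1.3585]
dist/row 0.0342
[0.024, 0.019, 0.015, -3.9],[0.023, 0.021, 0.015, -3.9],[0.022, 0.022, 0.015, -3.9],[0.02, 0.024, 0.015, -3.9],[0.018, 0.025, 0.015, -3.9],[0.017, 0.026, 0.015, -3.9],[0.015, 0.027, 0.015, -3.9],[0.013, 0.028, 0.015, -3.9],
```

Request:
send_rows(
  increments=[
    [[0.024,0.019,0.012,-3.9],[0.023,0.021,0.012,-3.9],[0.022,0.022,0.012,-3.9],[0.02,0.024,0.012,-3.9],[0.018,0.025,0.012,-3.9],[0.017,0.026,0.012,-3.9],[0.013,0.022,0.012,-3.9],[0.005,0.01,0.005,-2]],
  ],
  hand=-0.7,
)

```text
clock: 8.85
eef_pos: [0.5333, -0.2599, 0.1864]
tool_rot: [0.975, 0.219, 0.032, 0.008]
ft_force: [-1.0, 0.5, -0.5]
grip_width: 0.0725
```

```bash
python3 -c "
from h import *
plan([.538,-.2885,.08],24.7,8)"
```

```text
t 8.85 p [ 0.5333 -0.2599  0.1864] yaw 25.42 z [ 0.0667 -0.002  -0.9978] F [-0.9503  0.5221 -0.5073] T [0.0299 0.0892 0.0178] w 0.0725 j [-0.4675  0.4063  0.0894  1.1934  0.0283  0.6614]
dist/row 0.0138
[-0.002, 0.003, 0.013, 0.1],[-0.002, 0.003, 0.013, 0.1],[-0.002, 0.003, 0.013, 0.1],[-0.002, 0.003, 0.013, 0.1],[-0.002, 0.003, 0.013, 0.1],[-0.002, 0.003, 0.013, 0.1],[-0.002, 0.003, 0.013, 0.1],[-0.002, 0.003, 0.013, 0.1],
```

Request:
send_rows(
  increments=[
    [[-0.003,0.004,0.012,0.1],[-0.002,0.004,0.013,0.1],[-0.002,0.004,0.013,0.1],[-0.002,0.003,0.013,0.1],[-0.002,0.003,0.013,0.1],[-0.002,0.003,0.013,0.1],[-0.002,0.003,0.013,0],[-0.002,0.003,0.008,0]],
  ],
)

```text
clock: 9.65
eef_pos: [0.5363, -0.2884, 0.0799]
tool_rot: [0.976, 0.216, 0.031, 0.007]
ft_force: [0.6, -1.4, -0.4]
grip_width: 0.0725
```

```bash
python3 -c "
from h import *
plan([.538,-.2885,.013],24.7,8)
c=cam('scene');save('s11.png',c['image'],(130,120,330,270),3.7)
c=cam('top');save('t11.png',c['image'],(380,200,560,320),4.2)"
```

```text
t 9.65 p [ 0.5363 -0.2884  0.0799] yaw 25.01 z [ 0.0642  0.0007 -0.9979] F [ 0.5739 -1.4022 -0.406 ] T [ 0.0343  0.0817 -0.0105] w 0.0725 j [-0.5087  0.5248 -0.0158  0.9743  0.0319  0.6273]
dist/row 0.0084
[-0.0, -0.0, 0.008, 0.0],[-0.0, -0.0, 0.008, 0.0],[-0.0, -0.0, 0.008, 0.0],[-0.0, -0.0, 0.008, 0.0],[-0.0, -0.0, 0.008, 0.0],[-0.0, -0.0, 0.008, 0.0],[-0.0, -0.0, 0.008, 0.0],[-0.0, -0.0, 0.008, 0.0],
```

View pics/s11.png

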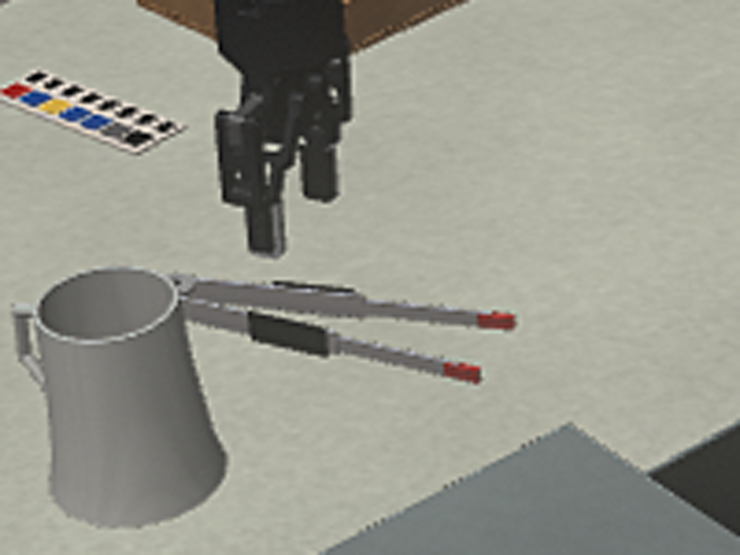

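View pics/t11.png

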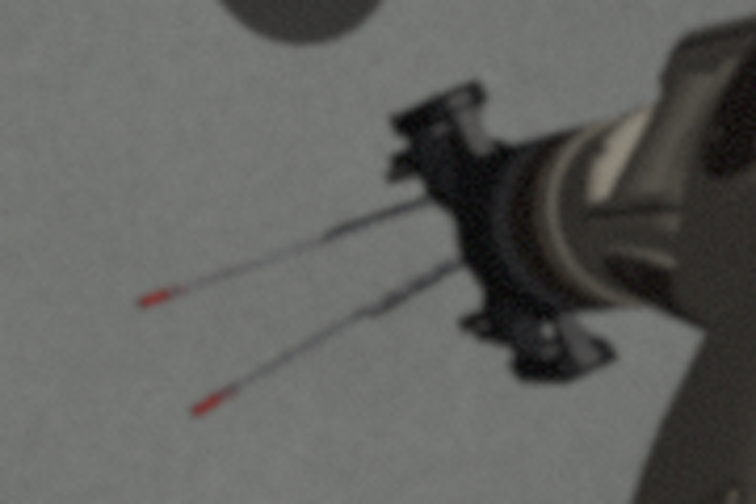

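Request:
send_rows(
  increments=[
    [[0.001,0,0.01,0],[0,0,0.01,0],[0,0,0.01,0],[0,0,0.01,0],[0,0,0.01,0],[0,0,0.009,0],[0,0,0.005,0],[0,0,0.001,0]],
  ],
)

```text
clock: 10.55
eef_pos: [0.5426, -0.2881, 0.0103]
tool_rot: [0.976, 0.216, 0.032, 0.007]
ft_force: [0.4, -0.4, -0.1]
grip_width: 0.0726
```

```bash
python3 -c "
from h import *
plan([.538,-.2885,.012],24.7,8)
c=cam('scene');save('s12.png',c['image'],(130,120,330,270),3.7)"
```

```text
t 10.55 p [ 0.5426 -0.2881  0.0103] yaw 25.00 z [ 0.0653  0.0003 -0.9979] F [ 0.4126 -0.3939 -0.1434] T [ 0.0231  0.0678 -0.0131] w 0.0726 j [-0.5033  0.6118 -0.0721  0.8298  0.0318  0.6328]
dist/row 0.0006
[-0.001, -0.0, -0.0, 0.0],[-0.001, -0.0, -0.0, 0.0],[-0.001, -0.0, -0.0, 0.0],[-0.001, -0.0, -0.0, 0.0],[-0.001, -0.0, -0.0, 0.0],[-0.001, -0.0, -0.0, 0.0],[-0.001, -0.0, -0.0, 0.0],[-0.001, -0.0, -0.0, 0.0],
```

View pics/s12.png

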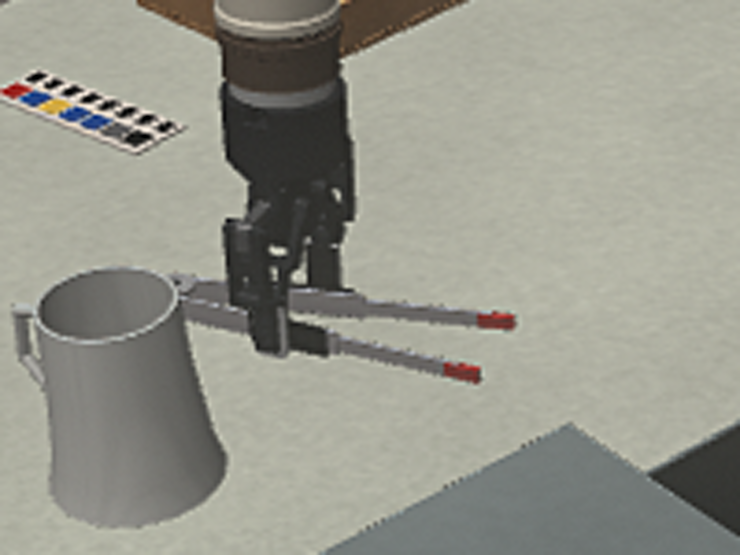

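Request:
send_rows(
  increments=[
    [[-0.004,-0.006,-0.001,0],[0,0,0,0],[0,0,0,0],[0,0,0,0],[0,0,0,0],[0,0,0,0],[0,0,0,0],[0,0,0,0]],
  ],
  hand=0.2,
)

```text
clock: 11.4
eef_pos: [0.5367, -0.2846, 0.0133]
tool_rot: [0.976, 0.216, 0.033, 0.008]
ft_force: [-0.3, -0.7, -0.6]
grip_width: 0.0341
```

```bash
python3 -c "
from h import *
state()
c=cam('scene');save('s13.png',c['image'],(130,120,330,270),3.7)"
```

```text
t 11.40 p [ 0.5367 -0.2846  0.0133] yaw 25.00 z [ 0.0683 -0.0014 -0.9977] F [-0.3082 -0.689  -0.615 ] T [-0.0422  0.0927  0.0074] w 0.0341 j [-0.5029  0.595  -0.0946  0.8206  0.0317  0.6334]
```

View pics/s13.png

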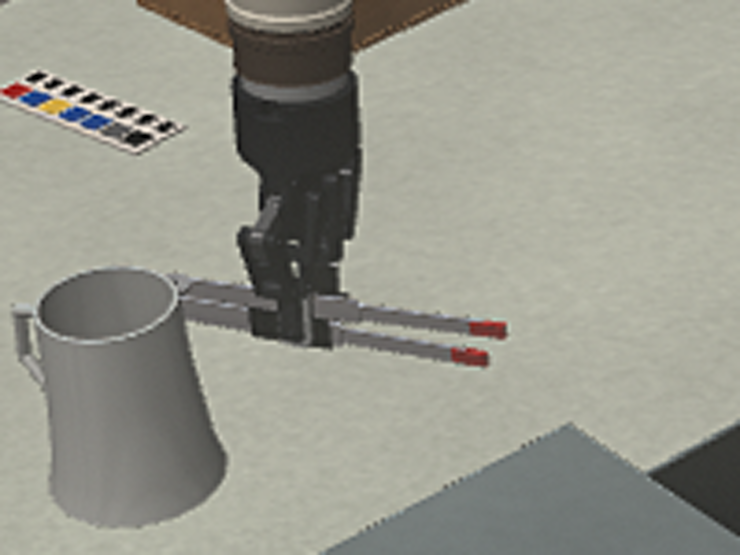

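Fingers are centred on the black grips, and the tips (488,330),(470,357) have closed to about 30 mm. Lifting.

Request:
send_rows(
  increments=[
    [[0,0,-0.005,0],[0,0,-0.008,0],[0,0,-0.01,0],[0,0,-0.01,0],[0,0,-0.01,0],[0,0,-0.01,0],[0,0,-0.008,0],[0,0,0,0]],
  ],
)

```text
clock: 12.25
eef_pos: [0.5329, -0.285, 0.0813]
tool_rot: [0.976, 0.216, 0.034, 0.009]
ft_force: [0.0, 0.2, -0.5]
grip_width: 0.0344
```

```bash
python3 - <<'E'
from h import *
p,_=state()
s=cam('scene');save('s14.png',s['image'],(130,90,330,240),3.7)
t=cam('top');save('t14.png',t['image'],(380,200,560,320),4.2)
print(reds(t,70),reds(s))
E
```

```text
t 12.25 p [ 0.5329 -0.285   0.0813] yaw 25.01 z [ 0.0707 -0.0027 -0.9975] F [ 0.0214  0.1959 -0.5422] T [ 0.025   0.0671 -0.0204] w 0.0344 j [-0.5066  0.5105 -0.0368  0.9603  0.0319  0.6298]
[((np.float64(429.1), np.float64(276.6)), 18), ((np.float64(436.8), np.float64(291.8)), 20)] [((np.float64(133.5), np.float64(144.1)), 19), ((np.float64(260.6), np.float64(179.6)), 38), ((np.float64(255.5), np.float64(186.5)), 39)]
```

View pics/s14.png

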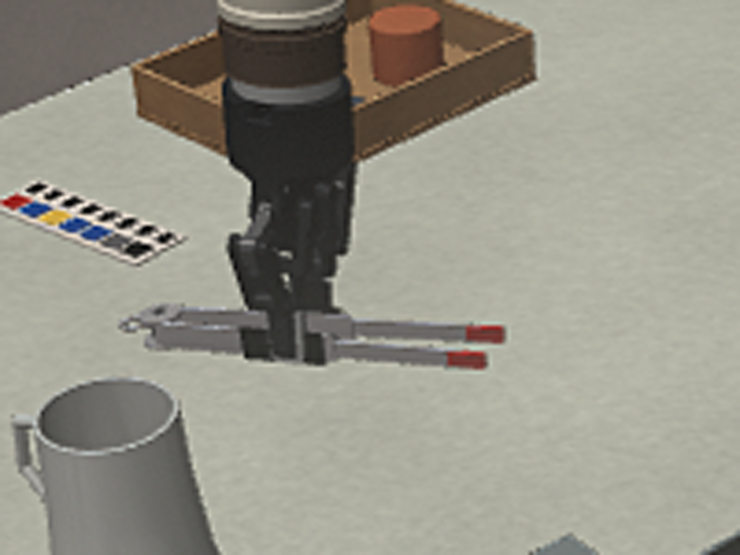

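View pics/t14.png

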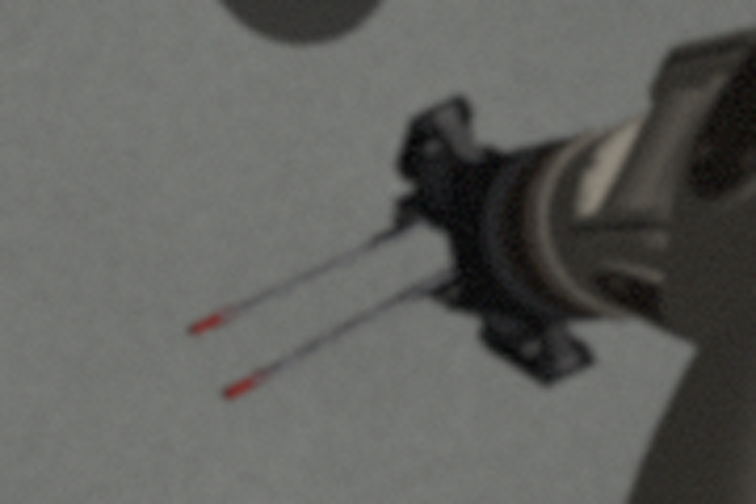

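```bash
cat >> h.py <<'E'
def tips(t,s,pa,pb,qa,qb):
    A,ga=tri(t,pa,s,qa);B,gb=tri(t,pb,s,qb); p,yaw=state()
    Rm=R.from_quat(bot.get_obs()["tool_rot"]).as_matrix(); m=(A+B)/2
    print("A",A,ga,"B",B,gb,"sep",np.linalg.norm(A-B),"mid",m,"rel",m-p,"toolrel",Rm.T@(m-p)); return m
E
python3 - <<'E'
from h import *
s=cam('scene');t=cam('top')
print(reds(t,70),reds(s))
tips(t,s,(429.1,276.6),(436.8,291.8),(255.5,186.5),(260.6,179.6))
for q in [(429,277),(437,292)]: print(dep(t,*q))
for q in [(255,186),(260,179)]: print(dep(s,*q))
plan([.533,-.24,.2],-6.3,8)
E
```

```text
[((np.float64(428.4), np.float64(277.2)), 18), ((np.float64(436.8), np.float64(292.1)), 20)] [((np.float64(133.5), np.float64(144.1)), 19), ((np.float64(261.1), np.float64(180.1)), 35), ((np.float64(256.1), np.float64(187.1)), 36)]
t 12.45 p [ 0.5315 -0.2842  0.0787] yaw 25.00 z [ 0.0668 -0.0006 -0.9978] F [-0.541  -0.118  -0.8935] T [-0.0108  0.0763  0.0087] w 0.0342 j [-0.5065  0.5132 -0.0394  0.9593  0.0319  0.6298]
A [ 0.4966 -0.1735  0.0884] 0.004828836915932707 B [ 0.4663 -0.1883  0.0868] 0.004735924663903054 sep 0.03381073671110345 mid [ 0.4814 -0.1809  0.0876] rel [-0.0501  0.1033  0.0089] toolrel [-0.0012 -0.1145 -0.0123]
[ 0.494  -0.1706  0.0915]
[ 0.4641 -0.1857  0.0913]
[ 0.502  -0.1725  0.0932]
[ 0.4668 -0.1931  0.0874]
t 12.45 p [ 0.5315 -0.2842  0.0787] yaw 25.00 z [ 0.0668 -0.0006 -0.9978] F [-0.541  -0.118  -0.8935] T [-0.0108  0.0763  0.0087] w 0.0342 j [-0.5065  0.5132 -0.0394  0.9593  0.0319  0.6298]
dist/row 0.0161
[0.003, -0.004, -0.015, 3.9],[0.003, -0.005, -0.015, 3.9],[0.003, -0.005, -0.015, 3.9],[0.002, -0.005, -0.015, 3.9],[0.002, -0.005, -0.015, 3.9],[0.002, -0.005, -0.015, 3.9],[0.001, -0.005, -0.015, 3.9],[0.001, -0.006, -0.015, 3.9],
```

Tongs held: tip midpoint about 10 mm above the TCP and 116 mm ahead, gap ≈ 33 mm, nose slightly up. Now raise and turn.

Request:
send_rows(
  increments=[
    [[0.003,-0.004,-0.01,3.9],[0.003,-0.005,-0.014,3.9],[0.003,-0.005,-0.014,3.9],[0.002,-0.005,-0.014,3.9],[0.002,-0.005,-0.014,3.9],[0.002,-0.005,-0.014,3.9],[0.001,-0.005,-0.01,3.9],[0.001,-0.004,-0.005,3]],
  ],
)

```text
clock: 13.25
eef_pos: [0.53, -0.2399, 0.1683]
tool_rot: [0.998, -0.058, 0.025, -0.005]
ft_force: [0.3, -0.6, -1.5]
grip_width: 0.0343
```

```bash
python3 - <<'E'
from h import *
s=cam('scene');t=cam('top')
print(reds(t,70),reds(s))
plan([.554,-.085,.13],-6.3,8)
save('s15.png',s['image'],(130,50,430,275),2.6)
E
```

```text
[((np.float64(413.8), np.float64(238.0)), 22), ((np.float64(412.2), np.float64(256.1)), 22)] [((np.float64(133.6), np.float64(144.2)), 18), ((np.float64(260.2), np.float64(162.5)), 32), ((np.float64(247.5), np.float64(167.8)), 32)]
t 13.35 p [ 0.5303 -0.2398  0.1682] yaw -6.50 z [ 0.051   0.0076 -0.9987] F [-0.2371  0.2856 -1.4987] T [-0.0618  0.0348 -0.0617] w 0.0343 j [-0.4391  0.4093  0.0459  1.1645  0.0286  1.2455]
dist/row 0.0201
[0.001, -0.019, 0.005, -0.0],[0.001, -0.019, 0.005, -0.0],[0.001, -0.019, 0.005, -0.0],[0.001, -0.019, 0.005, -0.0],[0.001, -0.019, 0.005, -0.0],[0.001, -0.019, 0.005, -0.0],[0.001, -0.019, 0.005, -0.0],[0.001, -0.019, 0.005, -0.0],
```

View pics/s15.png

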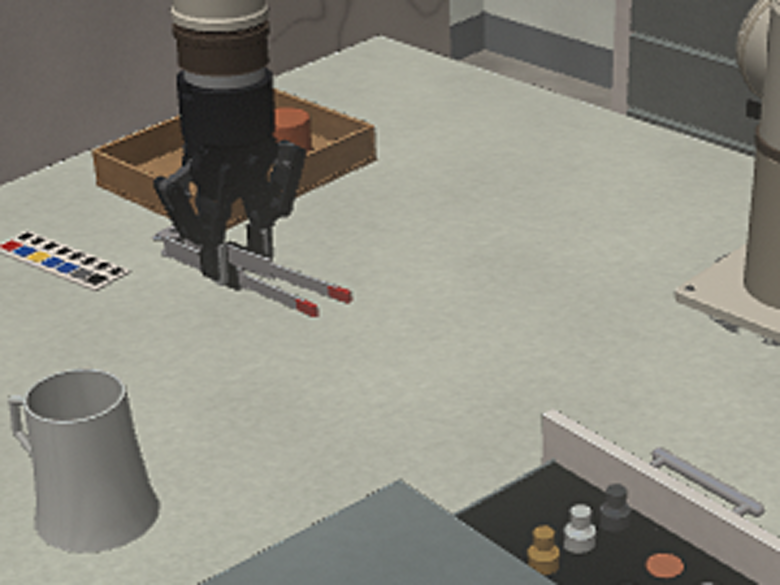

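Request:
send_rows(
  increments=[
    [[0.001,-0.014,0.0,0],[0.001,-0.019,0.002,0],[0.001,-0.019,0.004,0],[0.001,-0.019,0.004,0],[0.001,-0.019,0.004,0],[0.001,-0.019,0.004,0],[0.001,-0.016,0.004,0],[0.001,-0.01,0.002,0]],
  ],
)

```text
clock: 14.15
eef_pos: [0.5512, -0.0972, 0.1384]
tool_rot: [0.998, -0.054, 0.019, -0.008]
ft_force: [0.4, 0.4, -1.5]
grip_width: 0.0344
```

```bash
python3 - <<'E'
from h import *
s=cam('scene');t=cam('top')
print(reds(t,70),reds(s))
state()
save('s16.png',s['image'],(230,100,380,290),3)
save('t16.png',t['image'],(250,180,450,300),4)
E
```

```text
[((np.float64(334.6), np.float64(229.7)), 27), ((np.float64(333.3), np.float64(247.3)), 18)] [((np.float64(133.6), np.float64(144.2)), 18), ((np.float64(304.7), np.float64(202.4)), 39), ((np.float64(292.0), np.float64(208.8)), 39)]
t 14.25 p [ 0.5513 -0.0974  0.1386] yaw -6.15 z [ 0.0398  0.0127 -0.9991] F [-0.0981 -0.4216 -1.0182] T [0.0179 0.0481 0.0133] w 0.0341 j [-0.1852  0.3949 -0.0573  1.0818  0.0198  1.4929]
```

View pics/s16.png

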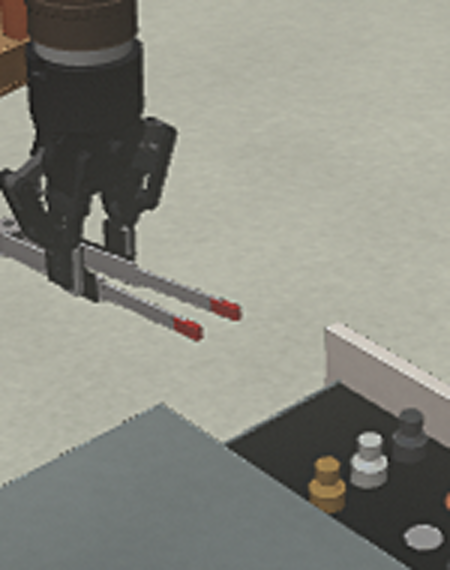

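View pics/t16.png

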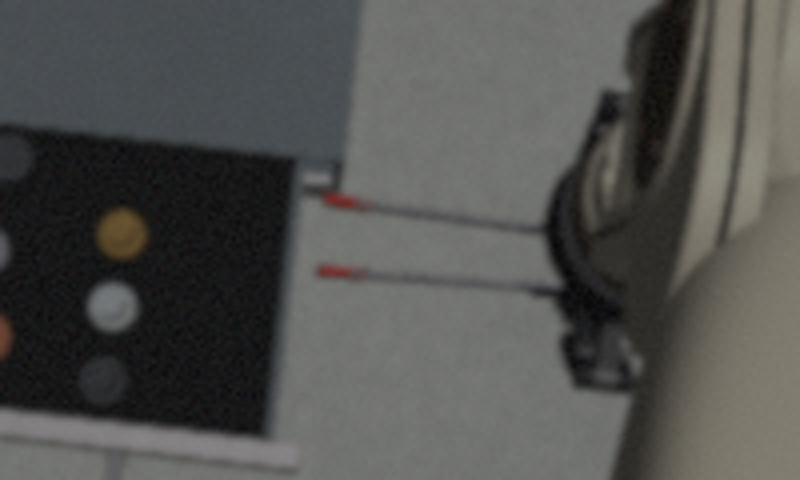

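```bash
python3 - <<'E'
from h import *
s=cam('scene');t=cam('top')
print(reds(t,70),reds(s))
m=tips(t,s,(334.6,229.7),(333.3,247.3),(292,208.8),(304.7,202.4))
for q in [(335,230),(333,247)]: print(dep(t,*q))
for q in [(292,209),(305,202)]: print(dep(s,*q))
K=np.array([.5735,.131,.092]); d=K-m
xv=np.array([.994,-.109,0]);yv=np.array([.109,.994,0])
print("to knob along xv,yv,z",d@xv,d@yv,d[2])
E
```

```text
[((np.float64(335.8), np.float64(229.5)), 26), ((np.float64(334.5), np.float64(247.0)), 22)] [((np.float64(133.6), np.float64(144.2)), 18), ((np.float64(304.5), np.float64(202.3)), 39), ((np.float64(291.9), np.float64(208.7)), 39)]
t 14.35 p [ 0.5517 -0.0992  0.1395] yaw -6.28 z [ 0.0414  0.0116 -0.9991] F [-0.0748  0.3377 -1.1191] T [-0.0211  0.057  -0.0096] w 0.0345 j [-0.1878  0.3942 -0.056   1.082   0.0191  1.4926]
A [0.5793 0.0192 0.1534] 0.004484052444022973 B [0.5455 0.0216 0.1525] 0.004438586115889059 sep 0.03384499579036685 mid [0.5624 0.0204 0.1529] rel [0.0107 0.1195 0.0134] toolrel [-0.0019 -0.1202 -0.0116]
[0.5763 0.0203 0.1582]
[0.5438 0.024  0.1585]
[0.5803 0.0171 0.1529]
[0.5473 0.0211 0.1544]
to knob along xv,yv,z -0.001015197168842177 0.11117277305646643 -0.06092756560994078
```

Request:
send_rows(
  increments=[
    [[0,0,0.006,0],[-0.001,0,0.008,0],[0,0,0.009,0],[-0.001,0,0.009,0],[0,0,0.009,0],[-0.001,0,0.009,0],[0,0,0.006,0],[0,0,0.002,0]],
  ],
)

```text
clock: 15.15
eef_pos: [0.5503, -0.1015, 0.0759]
tool_rot: [0.998, -0.057, 0.02, -0.007]
ft_force: [0.2, 0.1, -1.5]
grip_width: 0.0344
```

```bash
python3 - <<'E'
from h import *
s=cam('scene');t=cam('top')
print(reds(t,70),reds(s)); state()
save('s17.png',s['image'],(230,140,380,290),4)
E
```

```text
[((np.float64(336.6), np.float64(235.7)), 19), ((np.float64(335.4), np.float64(252.0)), 21)] [((np.float64(133.6), np.float64(144.2)), 18), ((np.float64(303.8), np.float64(227.7)), 37), ((np.float64(291.9), np.float64(234.5)), 37)]
t 15.25 p [ 0.5505 -0.1015  0.0764] yaw -6.56 z [ 0.0412  0.0107 -0.9991] F [-0.4532 -0.0349 -0.1901] T [0.0013 0.0119 0.0228] w 0.0342 j [-0.1919  0.4549 -0.1436  0.9339  0.0183  1.4934]
```

View pics/s17.png

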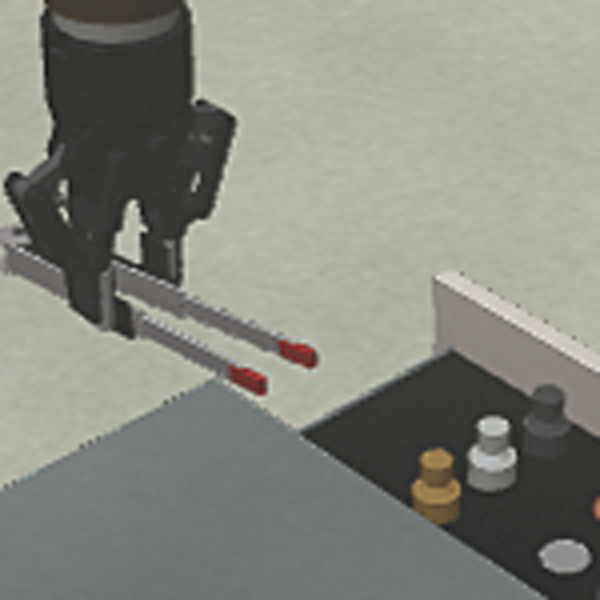

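```bash
python3 - <<'E'
from h import *
s=cam('scene');t=cam('top')
print(reds(t,70),reds(s))
m=tips(t,s,(336.6,235.7),(335.4,252.0),(291.9,234.5),(303.8,227.7))
K=np.array([.5742,.1313,.0]); d=K-m
xv=np.array([.994,-.109,0]);yv=np.array([.109,.994,0])
print("to knob along xv,yv",d@xv,d@yv)
p,yaw=state();a=np.radians(yaw);X=np.array([np.cos(a),np.sin(a),0]);Y=np.array([np.sin(a),-np.cos(a),0])
for v in range(160,236,3):
  row=[]
  for u in range(228,292,4):
    q=dep(s,u,v); e=q-p
    if np.linalg.norm(e[:2])<.08 and e@X>.03 and q[2]<.18: row.append('%d:(%d,%d,%d)'%(u,*(1000*np.array([e@X,e@Y,e[2]]))))
  if row: print(v,*row)
E
```

```text
[((np.float64(336.3), np.float64(235.0)), 17), ((np.float64(335.0), np.float64(251.5)), 14)] [((np.float64(133.6), np.float64(144.2)), 18), ((np.float64(304.0), np.float64(227.7)), 39), ((np.float64(291.4), np.float64(234.1)), 36)]
t 15.35 p [ 0.5512 -0.1016  0.0774] yaw -6.56 z [ 0.043   0.0103 -0.999 ] F [-0.5434  0.1689 -0.6308] T [-0.0233  0.0495  0.0491] w 0.0342 j [-0.1918  0.4538 -0.1425  0.9342  0.0183  1.4935]
A [0.5781 0.0136 0.089 ] 0.0027199913552284926 B [0.5448 0.0158 0.0887] 0.0032969942249703107 sep 0.03340015478983079 mid [0.5615 0.0147 0.0889] rel [0.0102 0.1163 0.0115] toolrel [-0.0026 -0.1169 -0.0099]
to knob along xv,yv -3.753154539869359e-05 0.1172524061057512
t 15.35 p [ 0.5512 -0.1016  0.0774] yaw -6.56 z [ 0.043   0.0103 -0.999 ] F [-0.5434  0.1689 -0.6308] T [-0.0233  0.0495  0.0491] w 0.0342 j [-0.1918  0.4538 -0.1425  0.9342  0.0183  1.4935]
178 244:(34,4,98) 248:(32,-6,101)
181 240:(47,0,97) 244:(41,-4,97) 248:(33,-7,95)
184 232:(59,11,91) 236:(57,0,95) 240:(51,-4,94) 244:(40,-2,89) 248:(33,-6,88)
187 232:(63,7,87) 236:(61,-3,91) 240:(56,-10,92) 244:(42,-3,83)
190 236:(63,-6,86) 240:(58,-13,87) 244:(49,-13,84)
193 236:(56,5,71) 240:(56,-9,78) 244:(48,-10,75)
196 236:(51,14,57) 240:(57,-8,70) 244:(49,-12,69)
199 240:(53,-1,59) 244:(50,-12,62)
202 240:(47,8,44) 244:(48,-8,53) 248:(41,-12,51)
205 244:(49,-7,45) 248:(42,-12,44)
208 248:(41,-10,35) 252:(31,-9,30)
211 252:(30,-8,22)
214 252:(32,-9,16)
217 252:(30,-5,5)
235 232:(37,68,-76) 236:(30,63,-77)
```

Request:
send_rows(
  increments=[
    [[0,-0.006,-0.003,-0.3],[0,-0.012,0,0],[0,-0.014,0,0],[0,-0.014,0,0],[0,-0.014,0,0],[0,-0.012,0,0],[0,-0.008,0,0],[0,0,0,0]],
  ],
)

```text
clock: 16.15
eef_pos: [0.5621, -0.0129, 0.0842]
tool_rot: [0.998, -0.052, 0.024, -0.007]
ft_force: [-0.9, -0.3, -1.6]
grip_width: 0.034
```

```bash
python3 - <<'E'
from h import *
s=cam('scene');t=cam('top')
print(reds(t,70),reds(s)); state()
save('s18.png',s['image'],(250,180,380,290),5.5)
save('t18.png',t['image'],(250,190,370,290),5.5)
E
```

```text
[((np.float64(292.8), np.float64(229.2)), 32), ((np.float64(291.6), np.float64(245.6)), 30)] [((np.float64(133.6), np.float64(144.2)), 18), ((np.float64(334.3), np.float64(244.1)), 45), ((np.float64(321.9), np.float64(251.1)), 47)]
t 16.25 p [ 0.562  -0.0141  0.0841] yaw -6.12 z [ 0.0475  0.0105 -0.9988] F [-0.0168 -0.1074 -0.2791] T [-0.0152  0.0425  0.0076] w 0.0346 j [-0.0314  0.4447 -0.1373  0.9416  0.0119  1.6462]
```

View pics/s18.png

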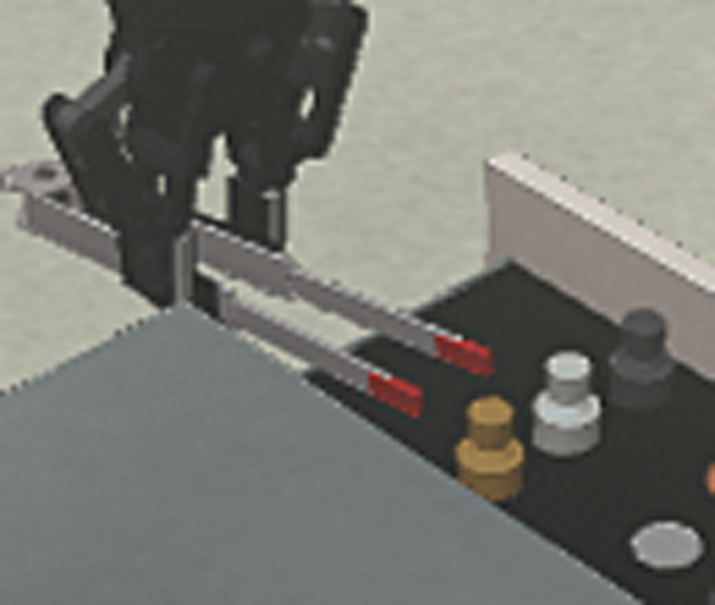

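View pics/t18.png

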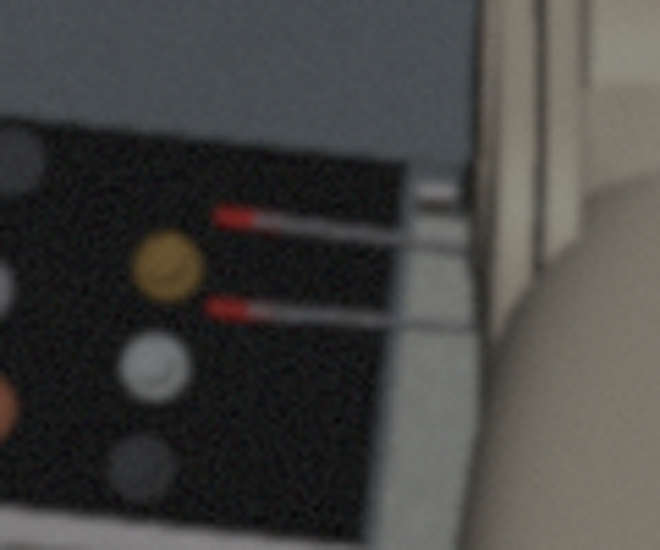

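```bash
cat > m.py <<'E'
from h import *
import sys
s=cam('scene');t=cam('top')
rt=[r for r in reds(t,70) if r[0][0]<345 and r[1]>8];rs=[r for r in reds(s) if r[0][0]>200]
print(rt,rs)
rt.sort(key=lambda r:r[0][1]); rs.sort(key=lambda r:-r[0][1])
m=tips(t,s,rt[0][0],rt[1][0],rs[0][0],rs[1][0])
K=np.array([.5742,.1313,.0]); d=K-m
xv=np.array([.994,-.109,0]);yv=np.array([.109,.994,0])
print("to knob along xv,yv",d@xv,d@yv,"tip z",m[2])
E
python3 m.py
```

```text
[((np.float64(293.8), np.float64(229.2)), 32), ((np.float64(291.8), np.float64(245.6)), 30)] [((np.float64(333.7), np.float64(243.8)), 46), ((np.float64(321.3), np.float64(250.9)), 43)]
t 16.35 p [ 0.5619 -0.0149  0.0841] yaw -6.20 z [ 0.0475  0.0104 -0.9988] F [-0.6492 -0.2825 -1.5283] T [-0.0224  0.0222  0.0454] w 0.0340 j [-0.0328  0.4446 -0.1374  0.9416  0.012   1.6461]
A [0.5892 0.1008 0.0978] 0.002131428355421659 B [0.5559 0.1041 0.0973] 0.0028357786985781356 sep 0.03346234417590013 mid [0.5726 0.1025 0.0975] rel [0.0106 0.1174 0.0134] toolrel [-0.0015 -0.118  -0.0117]
to knob along xv,yv -0.0015130096569542588 0.028847450589403446 tip z 0.09754455551023666
```

Request:
send_rows(
  increments=[
    [[-0.001,0,0.003,0],[0,-0.004,0.002,0],[0,-0.006,0,0],[0,-0.006,0,0],[0,-0.006,0,0],[0,-0.004,0,0],[0,0,0,0],[0,0,0,0]],
  ],
)

```text
clock: 17.15
eef_pos: [0.564, 0.0119, 0.0788]
tool_rot: [0.998, -0.055, 0.023, -0.006]
ft_force: [-0.1, -0.1, -1.8]
grip_width: 0.0341
```

```bash
python3 m.py; python3 - <<'E'
from h import *
s=cam('scene');t=cam('top')
save('s19.png',s['image'],(250,180,380,290),5.5)
save('t19.png',t['image'],(250,190,370,290),5.5)
E
```

```text
[((np.float64(281.0), np.float64(228.5)), 32), ((np.float64(279.1), np.float64(245.2)), 23)] [((np.float64(343.5), np.float64(251.9)), 41), ((np.float64(331.0), np.float64(259.4)), 50)]
t 17.25 p [0.564  0.0116 0.0788] yaw -6.37 z [ 0.047   0.0102 -0.9988] F [-0.3068 -0.337  -1.3917] T [-0.0225  0.0759 -0.0325] w 0.0345 j [ 0.0157  0.4539 -0.1382  0.9315  0.0095  1.6976]
A [0.5916 0.1272 0.0921] 0.002294938105108553 B [0.5575 0.1301 0.0915] 0.0030271807737218565 sep 0.03423291924459979 mid [0.5745 0.1286 0.0918] rel [0.0105 0.117  0.013 ] toolrel [-0.0019 -0.1176 -0.0113]
to knob along xv,yv -0.0006148914773852151 0.002615799003489914 tip z 0.09182471616592258
```

View pics/s19.png

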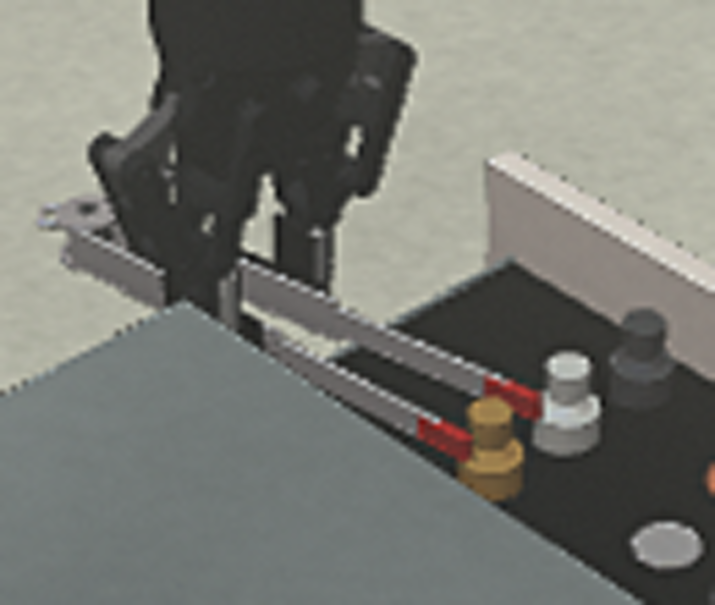

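View pics/t19.png

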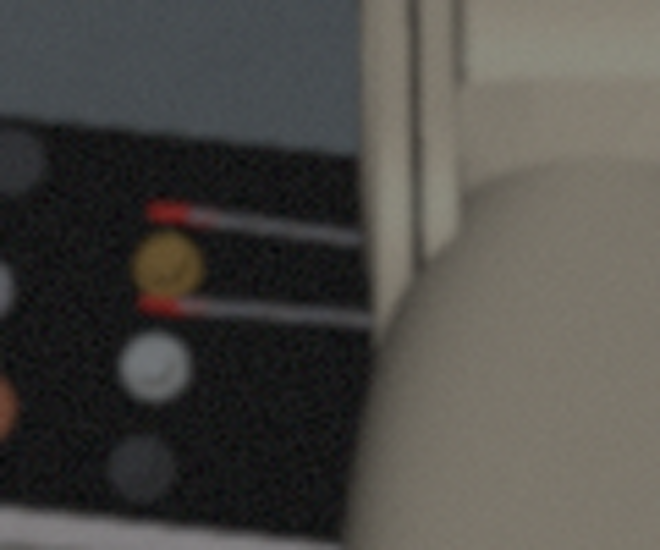

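Request:
send_rows(
  increments=[
    [[0,-0.003,0,0],[0,0,0,0],[0,0,0,0],[0,0,0,0],[0,0,0,0],[0,0,0,0],[0,0,0,0],[0,0,0,0]],
  ],
)

```text
clock: 18.15
eef_pos: [0.5643, 0.014, 0.0789]
tool_rot: [0.998, -0.056, 0.023, -0.006]
ft_force: [0.0, 0.2, -1.2]
grip_width: 0.0341
```

```bash
python3 m.py
```

```text
[((np.float64(279.6), np.float64(228.1)), 31), ((np.float64(278.0), np.float64(244.9)), 28)] [((np.float64(344.2), np.float64(252.4)), 42), ((np.float64(331.4), np.float64(259.8)), 48)]
t 18.25 p [0.5643 0.014  0.0789] yaw -6.46 z [ 0.047   0.01   -0.9988] F [-0.0073 -0.674  -1.2373] T [-0.0392  0.0971  0.0392] w 0.0345 j [ 0.0201  0.4544 -0.1372  0.932   0.0091  1.7035]
A [0.5925 0.1296 0.0929] 0.0032539928185574356 B [0.558  0.1323 0.0918] 0.0030511095323622894 sep 0.03461356733530172 mid [0.5753 0.1309 0.0924] rel [0.011  0.1169 0.0135] toolrel [-0.0016 -0.1176 -0.0118]
to knob along xv,yv -0.0011220944323614046 0.00023174860259015452 tip z 0.09235203832639957
```

Aligned to about 1 mm. Closing in two stages.

Request:
send_rows(
  increments=[
    [[-0.001,-0.001,0,0],[0,0,0,0],[0,0,0,0],[0,0,0,0],[0,0,0,0],[0,0,0,0],[0,0,0,0],[0,0,0,0]],
  ],
  hand=0.3,
)

```text
clock: 19.05
eef_pos: [0.5633, 0.0153, 0.0788]
tool_rot: [0.998, -0.056, 0.023, -0.006]
ft_force: [-0.4, 0.5, -1.2]
grip_width: 0.0301
```

Request:
send_rows(
  increments=[
    [[0,0,0,0],[0,0,0,0],[0,0,0,0],[0,0,0,0],[0,0,0,0],[0,0,0,0],[0,0,0,0],[0,0,0,0]],
  ],
  hand=1,
)

```text
clock: 19.85
eef_pos: [0.5633, 0.0153, 0.0792]
tool_rot: [0.998, -0.056, 0.023, -0.006]
ft_force: [-0.4, -1.5, -0.1]
grip_width: 0.0263
```

```bash
python3 m.py; python3 - <<'E'
from h import *
s=cam('scene');t=cam('top')
save('s20.png',s['image'],(250,180,380,290),5.5)
save('t20.png',t['image'],(250,190,370,290),5.5)
E
```

```text
[((np.float64(278.5), np.float64(231.0)), 24), ((np.float64(277.8), np.float64(241.8)), 24)] [((np.float64(344.0), np.float64(255.0)), 26), ((np.float64(334.6), np.float64(258.6)), 52)]
t 19.95 p [0.5633 0.0153 0.0791] yaw -6.45 z [ 0.0471  0.0103 -0.9988] F [-0.3583  0.1902 -1.2103] T [ 0.1038  0.1635 -0.0071] w 0.0265 j [ 0.0223  0.4523 -0.1398  0.9314  0.0093  1.7056]
A [0.5863 0.1319 0.0933] 0.002746596844966576 B [0.5637 0.1343 0.0899] 0.0002642360849215118 sep 0.02301127617344408 mid [0.575  0.1331 0.0916] rel [0.0117 0.1178 0.0125] toolrel [-0.001  -0.1186 -0.0107]
to knob along xv,yv -0.0005864049260468641 -0.0018698326789206013 tip z 0.09159424337097433
```

View pics/s20.png

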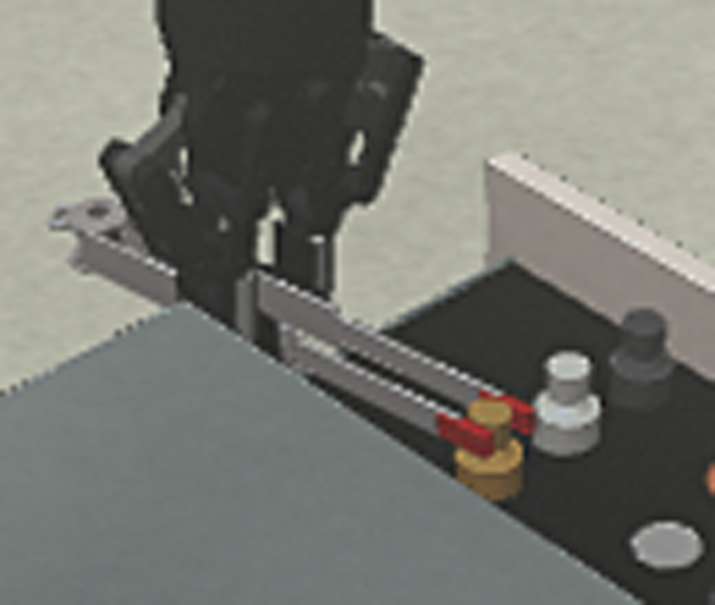

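View pics/t20.png

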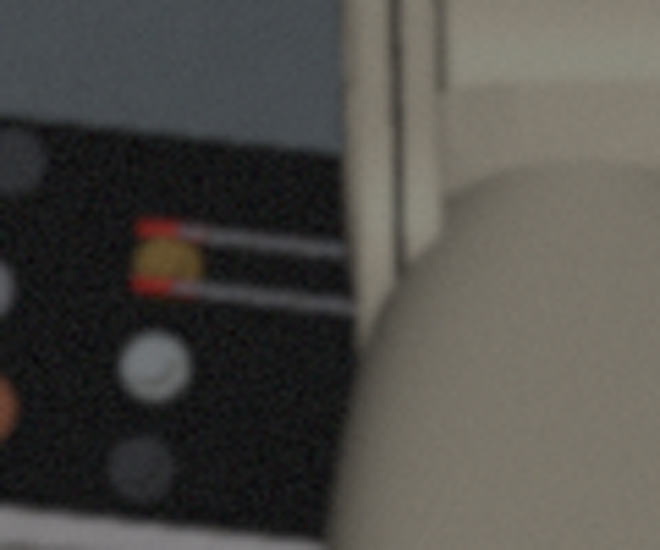

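Tips are on the knob (width 26 mm, pads either side of it in both views). Lifting gently.

Request:
send_rows(
  increments=[
    [[0,0,-0.003,0],[0,0,-0.004,0],[0,0,-0.005,0],[0.001,0,-0.005,0],[0,0,-0.005,0],[0,0,-0.005,0],[0.001,0,-0.005,0],[0,0,0,0]],
  ],
)

```text
clock: 20.85
eef_pos: [0.5638, 0.0144, 0.114]
tool_rot: [0.998, -0.056, 0.023, -0.006]
ft_force: [0.1, 0.5, -1.4]
grip_width: 0.0267
```

```bash
python3 m.py; python3 - <<'E'
from h import *
s=cam('scene')
save('s21.png',s['image'],(250,160,380,290),4.5)
E
```

```text
[((np.float64(277.8), np.float64(227.7)), 26), ((np.float64(277.2), np.float64(239.0)), 24)] [((np.float64(344.1), np.float64(240.6)), 25), ((np.float64(333.8), np.float64(244.3)), 53)]
t 20.95 p [0.5632 0.0144 0.1131] yaw -6.46 z [ 0.0456  0.0091 -0.9989] F [ 0.716  -0.4041 -2.1244] T [-0.1491  0.068   0.0518] w 0.0264 j [ 0.0213  0.4181 -0.0944  1.0125  0.0082  1.7047]
A [0.5869 0.1303 0.1265] 0.0029545410404236364 B [0.5636 0.133  0.1234] 0.0014730985675304401 sep 0.023695452489649785 mid [0.5753 0.1317 0.125 ] rel [0.0121 0.1173 0.0119] toolrel [-0.0007 -0.1181 -0.0103]
to knob along xv,yv -0.0010276020252978654 -0.0004806326288967374 tip z 0.12497239742141306
```

View pics/s21.png

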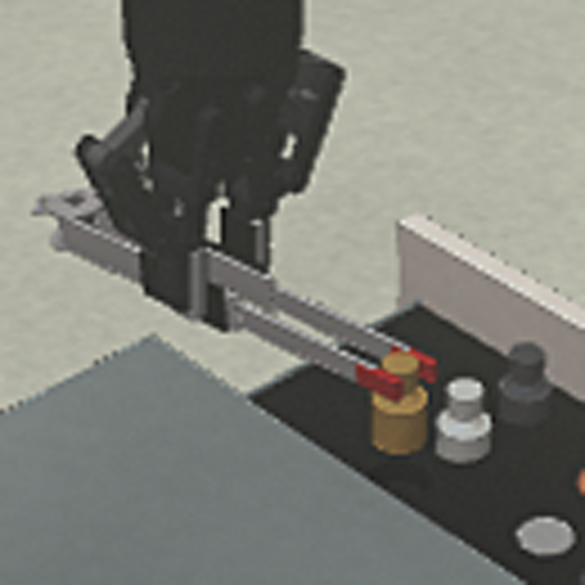

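The brass weight hangs upright in the tips, about 33 mm out of its hole. Continuing up.

Request:
send_rows(
  increments=[
    [[0,0,-0.005,0],[0.001,0,-0.008,0],[0,0,-0.01,0],[0.001,0,-0.01,0],[0,0,-0.01,0],[0.001,0,-0.01,0],[0,0,-0.007,0],[0,0,-0.003,0]],
  ],
)

```text
clock: 21.8
eef_pos: [0.563, 0.0134, 0.1816]
tool_rot: [0.998, -0.056, 0.022, -0.006]
ft_force: [-0.0, 0.1, -1.7]
grip_width: 0.0262
```

Request:
send_rows(
  increments=[
    [[0,0,-0.005,0],[0.001,0,-0.008,0],[0,0,-0.01,0],[0.001,0,-0.01,0],[0,0,-0.01,0],[0.001,0,-0.01,0],[0,0,-0.007,0],[0,0,-0.003,0]],
  ],
)

```text
clock: 22.6
eef_pos: [0.563, 0.0124, 0.2503]
tool_rot: [0.998, -0.056, 0.022, -0.006]
ft_force: [0.6, 0.6, -2.3]
grip_width: 0.0263
```

Request:
send_rows(
  increments=[
    [[0,0,-0.004,0],[0,0,-0.003,0],[0,0,-0.001,0],[0,0,0,0],[0,0,0,0],[0,0,0,0],[0,0,0,0],[0,0,0,0]],
  ],
)

```text
clock: 23.4
eef_pos: [0.5619, 0.0123, 0.2577]
tool_rot: [0.998, -0.056, 0.021, -0.006]
ft_force: [0.9, 0.1, -2.2]
grip_width: 0.0264
```

```bash
python3 m.py; python3 - <<'E'
from h import *
s=cam('scene');t=cam('top')
save('s22.png',s['image'],(230,100,400,290),3.1)
save('t22.png',t['image'],(190,80,540,330),2.2)
hsv=cv2.cvtColor(s["image"],cv2.COLOR_RGB2HSV); m=cv2.inRange(hsv,(10,80,50),(32,255,255))
z=np.zeros_like(m);z[130:290,300:370]=m[130:290,300:370]
n,l,st,ce=cv2.connectedComponentsWithStats(z); i=1+st[1:,4].argmax(); ys,xs=np.nonzero(l==i)
P=np.array([dep(s,x,y) for x,y in zip(xs,ys)]);P=P[np.abs(P[:,0]-.575)<.04]
print("brass",st[i],"z",np.percentile(P[:,2],[2,50,98]),P.mean(0))
E
```

```text
[((np.float64(271.8), np.float64(213.0)), 34), ((np.float64(270.3), np.float64(225.5)), 37)] [((np.float64(345.0), np.float64(172.8)), 23), ((np.float64(334.0), np.float64(176.4)), 56)]
t 23.50 p [0.5619 0.0123 0.2577] yaw -6.45 z [ 0.0421  0.0091 -0.9991] F [ 0.0983 -0.2773 -2.1898] T [-0.0467  0.0699 -0.003 ] w 0.0260 j [0.0176 0.3261 0.1603 1.3627 0.0083 1.7009]
A [0.5847 0.1276 0.2698] 0.0028601109331329484 B [0.5626 0.1313 0.2687] 0.001217419908920256 sep 0.022472183747993896 mid [0.5736 0.1295 0.2692] rel [0.0117 0.1172 0.0115] toolrel [-0.0011 -0.1179 -0.0099]
to knob along xv,yv 0.00035397021791725054 0.0018675360324208808 tip z 0.26921767680694686
brass [333 170  13  25 229] z [0.2365 0.2548 0.2754] [0.5793 0.1325 0.2549]
```

View pics/s22.png

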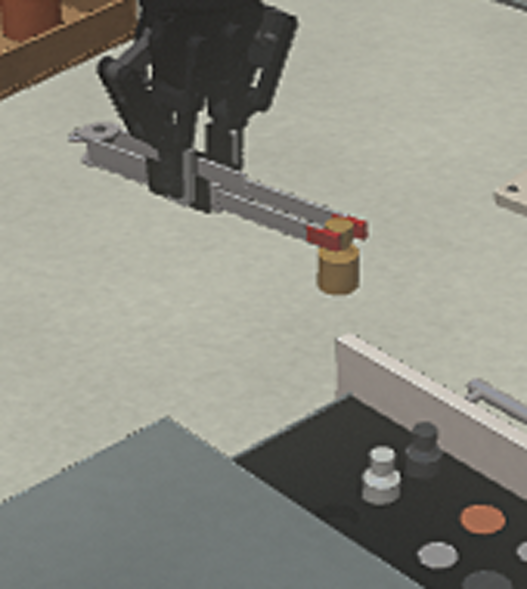

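View pics/t22.png

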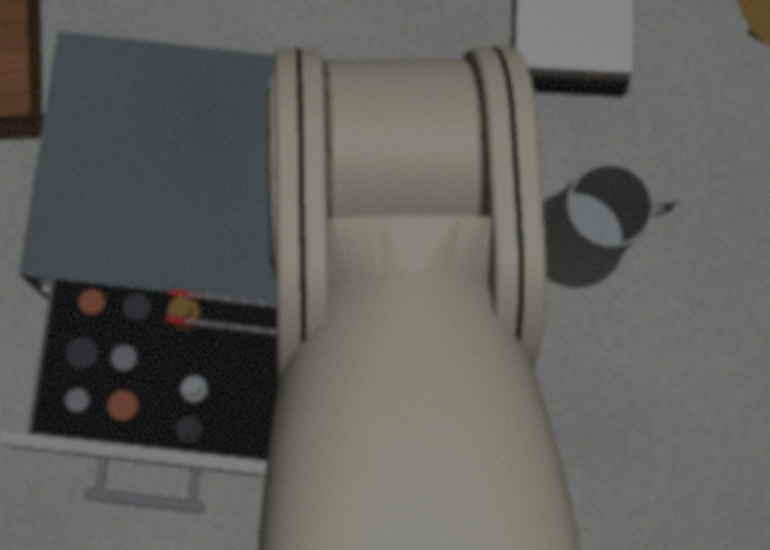

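The weight hangs upright with its underside at about 0.235 m. The drawer is still at its stop (handle unmoved at (145,498) in the top crop), and steel and iron are in their foam. Handing in.

```bash
python3 -c "
from h import *
o=bot.get_obs(); print(o['joint_vel'],o['grip_width'])
print(order.job_done())"
```

```text
[ 0.0002  0.0004  0.0017 -0.0001  0.0023  0.0008] 0.02614403020642774
the job is handed in; nothing more can be done
None
```

I handed the job in at about 23.5 s with the brass weight held up, still and upright in the closed tongs. No verdict was reported, so success is not confirmed by the system.

**What I did**
- Hooked the bar handle with the part-open fingers and pulled the top drawer out to its stop.
- Picked the tongs up by their black grips, half closed.
- Brought them in level over the -y side of the drawer, closed the red tips on the brass knob in the rear hole, and lifted straight up.

**Last checks**
- **Weight:** underside about 0.235 m above the table, roughly 13 cm above the drawer front, and upright to the eye.
- **Grip:** finger opening steady at 26 mm. I could not read the tip and finger contact forces directly.
- **Stillness:** joint speeds were near zero.
- **Drawer and other pieces:** the drawer was unmoved in the open position. The steel and iron weights were in their foam, and the tankard showed no change. The egg cup, brush and ring were out of the last pictures, but the gripper never went near them.

**What did not go cleanly**
- While lowering over the handle, a gripper knuckle rested on the cabinet's top edge with about 33 N. That is under the 40 N limit, and I backed off at once.
- The tool picked up about 2.5° of tilt by the end, and the tongs sat a few degrees nose-up.
- The two cameras disagreed by 1 to 5 mm on the tip positions, so I aligned tips to knob using the same camera pair, which agreed to about 1 to 2 mm.

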